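Index a sample carousel by its ratchet lever and take out a tube

ROBOT

A 6-joint arm with a two-finger parallel gripper is mounted at the origin on a cart in front of the work surface, level with it; the furniture and walls round the work are solid. World frame = base frame: x ahead of the robot, y to its left, z up, the work surface at z = 0. Lengths are in m, angles in rad, forces in N, time in s.
With the tool pointing down it reaches from about 0.275 to 0.825 m from the base axis. Payload 5.2 kg.
Tool frame: the origin (TCP) lies between the finger pads; the fingertips stand ctrl.tcp_to_tips ahead of it and the grasp point (between the pads) lies 8 mm behind it (ctrl.tcp_to_tips is the distance from the TCP to the fingertips, in m); z points along the fingers, y is the direction in which the jaws open and shut (so a half turn about z gives the same grasp; the last joint's range is limited). The gripper opens to 93 mm and grips with 3 to 60 N. Pads are 15 mm wide; open, the fingers measure 128 mm over their backs; the gripper's body (75 mm by 188 mm) begins 65 mm behind the grasp point.
Start: joints at [1.091, 0.259, 1.535, -0, 1.348, -0.203], TCP at [0.15, 0.529, 0.207] pointing down, gripper open.
Joint ranges: [-3.14, 3.14], [-0.91, 2.08], [0.19, 2.58], [-1.22, 4.36], [0.22, 2.71], [-3.12, 3.12]. Speed limits (rad/s): [2.57, 2.57, 3.14, 3.14, 3.14, 3.14].

INTERFACE

Orientations are given as a unit quaternion [x, y, z, w].
In Python, from station import ctrl, vision gives the robot as it stands.
- The arm moves only by the shell command python3 -m pendant 'ROWS' [FORCE]. ROWS is JSON, a list that holds one entry, the list of rows, each a list of 7 numbers: the gripper command: -1 is shut, 1 is fully open, values between are in proportion, then the shift along the tool's x, y, z in cm, then the turn, a rotation vector about the tool's x, y, z in rad. In form: [[[grip, tx, ty, tz, wx, wy, wz], ...]]. A call has 1 to 8 rows; each row is the pose to reach, as a shift and turn from the pose commanded when the call began, along the tool's axes at that moment; what a row does not reach only later rows make up. A row lasts 1/8 s, in which the tool goes at most 62.5 mm and 10.7 degrees, less where a joint would pass 70% of its speed; a pose out of reach is approached as far as the arm can. A call with a gripper value outside its range is refused whole. The fingers move at their own pace and stop on an object; FORCE is the grip in N (left out, the last holds). Time passes only in rows, so rows that repeat a pose let the fingers close. It gives the time, the measured TCP pose, the force and the opening at its end, in the units of the state.
- ctrl.sense(): the state, without advancing time (a new reading comes with each control period).
- vision.snapshot(name): name is "scene" or "top" or "wrist"; returns a dict with "pixels" (480x640x3 uint8, blue, green, red), "K" (3x3 intrinsics, pixels), "world_from_camera" (4x4, takes a point from camera to world coordinates). Camera axes: x right, y down, z forward; pixel columns grow to the right and rows downward; lengths in m; the calibration is good to about 2 mm. A picture is of the moment at which its call begins. There is no depth.
- ctrl.job_done(): hands the job in, once; it reports no verdict.
The state is a dict: "time": time; "q": joint angles; "qd": joint speeds; "joint_torque": joint torques, N m; "ee_pos": TCP position; "ee_rot": TCP orientation; "force": force on the tool from outside, world axes, zero at the start; "torque": the same for the moment, N m; "gripper_width": finger opening in m.
Only numpy, scipy, OpenCV 4.12 (cv2) and the standard library are available. Lean on these libraries where they do the work, as an engineer would, in place of code of your own. Each camera call takes 0.05 s, during which the arm holds its last target. There are 200 camera calls.

TASK

Pump the ratchet lever of the covered sample carousel, one full stroke per station and letting it come right back each time, until the yellow-capped tube stands in the green-edged opening of the clear cover and no further. Then, with the lever home, lift that tube out through the opening and set it down upright, gently, near the middle of the round steel pan. Turn the platter only with the lever, keep the fingers off the platter and the blue-capped tubes, and leave the other things on the bench where they are.

Things in the scene. Friction and masses are not known exactly. Their poses are not given: they have to be found in the camera images.
- carousel: Sample carousel fixed to the bench: grey base plate 290 x 290 mm, 12 mm thick, round platter, clear cover on four 12 mm pillars at (+-133, +-133) mm, open sides, lever in front. Origin: centre of its underside, on the platter's upright axis; z up; its -x side faces the robot. Angles are counted from its +x towards its +y.
- platter: Round platter, 236 mm diameter, top 39 mm above the bench; origin on the axis at bench level. 8 stations, every 45 degrees, 85 mm from the axis, each with four 12 mm high pins round the tube's foot. Turns anticlockwise only (from above), 45 degrees a stroke, never back. Tubes start at 90, 135 and 180 degrees, in any order; the opening is at 270, so 4, 3 or 2 strokes away.
- cover (a point): Centre of the underside of the flat clear cover, 290 x 290 mm, 157 to 161 mm above the bench (green edging to 163 mm). Its one slot, the opening edged in green, is 78 mm wide (carousel x from -39 to +39 mm) and runs from carousel y = -20 mm out through the -y edge. It overhangs the lever's grip.
- opening (a point): Middle of the take-out station in the green-edged opening, at the level of the platter's top (39 mm above the bench), 85 mm from the carousel's axis on its -y side.
- lever (a joint): Angle of the ratchet lever (rad): 0 home, where its spring returns it in about 1 s; 0.838 the end stop, which can be felt. Grows as the grip is pushed towards the carousel's -y side. The first 3 degrees are idle, the other 45 turn the platter. It catches the next station only when back within 2 degrees of home; a stroke cut short is made up by the next one. 3 to 8 N at the grip.
- lever_grip (a point): On the axis of the lever's grip, 50 mm above the bench; moves with it. Upright round post, black with red top, 18 mm diameter (21 at the top), 13 to 75 mm above the bench, 145 mm from the carousel's axis, at 156 degrees when home. It stands under the cover's front edge (82 mm free above it): reach it with the tool leaning back to the robot, about 30 degrees (25 to 40) from vertical.
- stroke_end (a point): Where point lever_grip lies at the end of a full stroke: 145 mm from the carousel's axis at 204 degrees, 50 mm above the bench (fixed to the carousel). The lever's flat steel arm, 16 mm wide, 13 to 19 mm above the bench, joins the grip to that axis, about which it turns.
- tube_yellow_mid (a point): Yellow-capped white 50 ml tube standing upright, 113 mm tall; body 29 mm thick, grip it there, just under the 34 mm wide cap (top 20 mm); the point is on its axis, half-way up (56.5 mm above its foot), z along the axis towards the cap.
- tube_blue_a_mid (a point): Blue-capped white 50 ml tube standing upright, 113 mm tall; body 29 mm thick, grip it there, just under the 34 mm wide cap (top 20 mm); the point is on its axis, half-way up (56.5 mm above its foot), z along the axis towards the cap. It stays in the carousel.
- tube_blue_b_mid (a point): Blue-capped white 50 ml tube standing upright, 113 mm tall; body 29 mm thick, grip it there, just under the 34 mm wide cap (top 20 mm); the point is on its axis, half-way up (56.5 mm above its foot), z along the axis towards the cap. It stays in the carousel.
- tube_yellow: The same yellow-capped tube as a body; its origin is at the centre of its foot, z up
- tube_blue_a: The first blue-capped tube as a body; origin at the centre of its foot
- tube_blue_b: The second blue-capped tube as a body; origin at the centre of its foot
- pan: Round flat stainless steel pan, 159 mm in diameter, fixed on the bench; origin at its centre on the bench, its flat top 5 mm above
- buffer_bottle: White bottle with grey cap and red band, 61 mm wide, 133 mm tall, bystander; origin at the centre of its foot
- amber_bottle: Amber glass bottle with black cap, 53 mm wide, 109 mm tall, bystander; origin at the centre of its foot
- flask: Clear conical glass flask, 63 mm wide, 107 mm tall, bystander; origin at the centre of its foot
There are look-alikes about, which are no part of the job. What is meant by the pan is not red, and is the smaller of those in its own colour.

How it is judged:
On the way, in this order (a step that is already met when the one before it is completed fails the run):
1. the lever is pushed to the end of its stroke (value of joint lever above 0.78 rad), for 0.05 s.
2. the lever is back home (value of joint lever below 0.08 rad), for 0.1 s.
3. the lever is pushed to the end of its stroke a second time (value of joint lever above 0.78 rad), for 0.05 s.
4. the yellow-capped tube stands upright on the platter within 9 mm of the opening's middle, the lever home (horizontal distance between tube_yellow_mid and opening below 0.009 m and angle between tube_yellow_mid's own z axis and vertical below 0.12 rad and height (world z) of tube_yellow below 0.045 m and value of joint lever below 0.08 rad), for 0.2 s.
At the end, for the whole second after the job is handed in: The yellow-capped tube stands upright (within 0.08 rad) and at rest on the steel pan, its axis within 55 mm of the pan's centre; the lever is home (below 0.08 rad); both blue-capped tubes stand upright at their stations on the platter (horizontal distance between tube_yellow_mid and pan below 0.055 m and angle between tube_yellow_mid's own z axis and vertical below 0.08 rad and height (world z) of tube_yellow between 0.002 and 0.009 m and linear speed of tube_yellow below 0.02 m/s and value of joint lever below 0.08 rad and angle between each of tube_blue_a_mid, tube_blue_b_mid's own z axis and vertical below 0.12 rad and horizontal distance between tube_blue_a_mid and carousel between 0.075 and 0.095 m and height (world z) of each of tube_blue_a, tube_blue_b below 0.045 m and horizontal distance between tube_blue_b_mid and carousel between 0.075 and 0.095 m); the robot touches nothing.
It fails at once if a blue-capped tube is touched with more than 1.5 N (contact force between any of the arm, the fingers and tube_blue_a above 1.5 N or contact force between any of the arm, the fingers and tube_blue_b above 1.5 N).
It fails at once if the fingers push the platter (over 2 N) (contact force between the fingers and platter above 2 N).
It fails at once if the yellow-capped tube is dropped (moves faster than 0.5 m/s while not held) (contact force between the fingers and tube_yellow below 0.1 N and linear speed of tube_yellow above 0.5 m/s).
It fails at once if a bystander (amber bottle, flask or white bottle) is moved by more than 30 mm (distance of any of amber_bottle, flask, buffer_bottle from where it was at the start of the episode above 0.03 m).
It also fails if it takes over 72 s, if anything falls off the work surface, if the arm or the gripper's body presses on something with over 40 N, if the wrist force passes 120 N, or if a joint passes its speed limit or range.

## Working session

There is one attempt and no reset: what is moved stays moved. The work goes in short steps, Python scripts to look and compute and a shell command to move; the robot and the scene stay as the last step left them, time stands still between calls to the robot, and variables do not carry over. Pictures are saved under pics/ and viewed, about 8 in all and at most 12, crops included, and the job is handed in when it is done.

```bash
mkdir -p pics; ls
python3 - <<'E'
from station import ctrl, vision
import cv2,numpy as np
s=ctrl.sense();print(s,ctrl.tcp_to_tips)
for n in("scene","top"):
    d=vision.snapshot(n);cv2.imwrite(f"pics/{n}0.png",d["pixels"]);np.savez(f"pics/{n}0.npz",**d);print(n,d["K"].tolist(),d["world_from_camera"].round(4).tolist())
E
```

```text
pics
{'time': 0.0, 'q': array([ 1.09118806e+00,  2.59345195e-01,  1.53607733e+00, -5.07893443e-06,
        1.34799541e+00, -2.02784566e-01]), 'qd': array([-0.00108082,  0.00061222,  0.00158398, -0.00019383, -0.00065675,
       -0.00200077]), 'joint_torque': array([ 7.66421090e-05, -4.37304926e+01, -2.84005612e+01,  7.17003504e-02,
        4.15708032e-02, -1.96633309e-04]), 'ee_pos': array([0.1500205 , 0.52855641, 0.20651886]), 'ee_rot': array([ 1.37969715e-01,  9.90436028e-01, -8.60859363e-04, -3.03049364e-04]), 'force': array([ 0.35692349, -0.56995177, -0.10847383]), 'torque': array([0.00897394, 0.03504716, 0.02914019]), 'gripper_width': 0.09282439292801081} 0.011
scene [[602.4604452682847, 0.0, 315.3899333142782], [0.0, 602.4604452682847, 246.37928411630165], [0.0, 0.0, 1.0]] [[0.3986, -0.4042, 0.8233, -0.8053], [-0.9171, -0.1759, 0.3577, -0.6525], [0.0003, -0.8976, -0.4408, 0.8333], [0.0, 0.0, 0.0, 1.0]]
top [[543.389984955036, 0.0, 318.79304906978103], [0.0, 543.389984955036, 242.93131459082628], [0.0, 0.0, 1.0]] [[0.0065, -0.9965, 0.0828, 0.4292], [-1.0, -0.006, 0.0066, -0.078], [-0.0061, -0.0828, -0.9965, 1.535], [0.0, 0.0, 0.0, 1.0]]
```

View pics/top0.png

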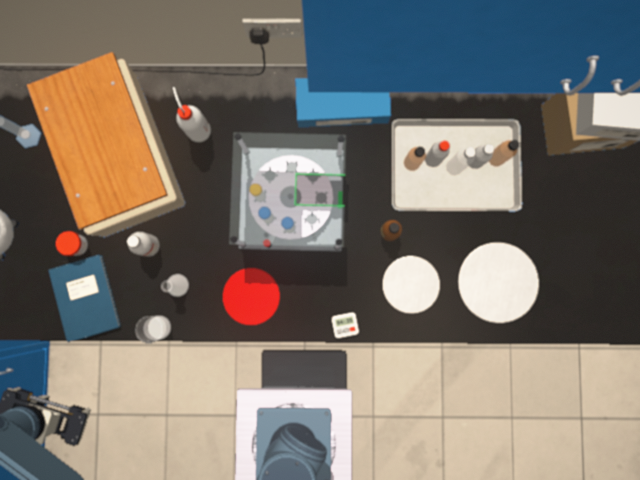

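View pics/scene0.png

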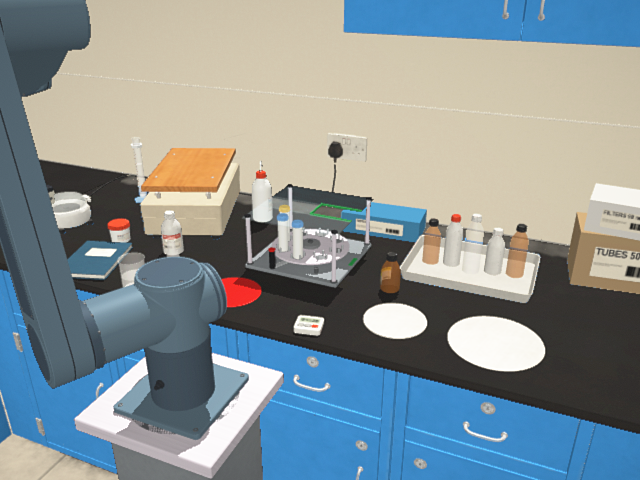

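Pans: red (251,296), small grey-white (411,284), large one (498,282). The small one is about 57 px wide, roughly 159 mm, and it is not red, so it is the one meant. Yellow appears at the 90° station (256,189), so 4 strokes. I'll confirm both in an enlarged crop.

Run:
```python
import cv2
i=cv2.imread("pics/top0.png")
a=cv2.resize(i[125:260,225:355],None,fx=4.4,fy=4.4,interpolation=cv2.INTER_CUBIC)
b=cv2.resize(i[210:330,370:470],(200,240),interpolation=cv2.INTER_CUBIC)
c=cv2.copyMakeBorder(b,0,a.shape[0]-240,0,0,cv2.BORDER_CONSTANT)
cv2.imwrite("pics/crop1.png",cv2.hconcat([a,c]))
```

```text
(no output)
```

View pics/crop1.png

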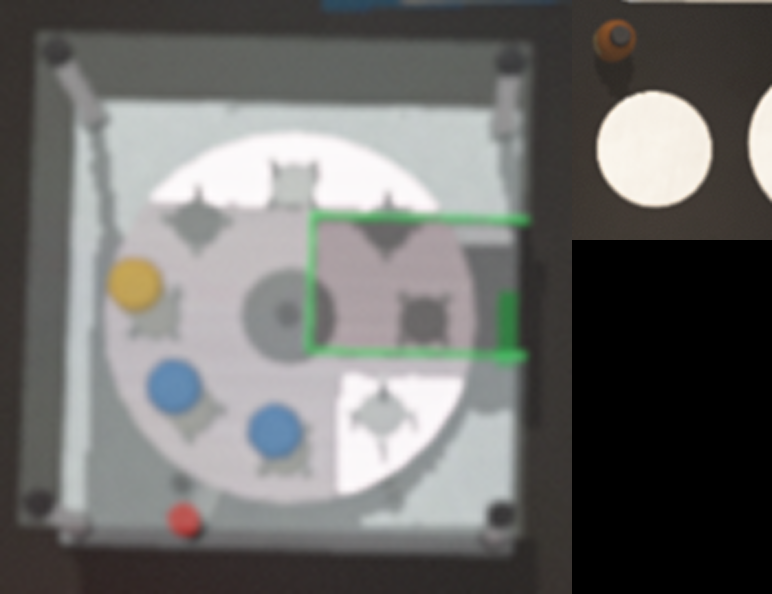

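```bash
cat > h.py <<'E'
import numpy as np
from scipy.spatial.transform import Rotation as R
def ray(npz,uv,z):
    d=np.load(npz);T=d["world_from_camera"]
    v=T[:3,:3]@np.linalg.solve(d["K"],[*uv,1]);o=T[:3,3]
    return (o+v*(z-o[2])/v[2])[:2]
E
python3 - <<'E'
from h import *
f="pics/top0.npz"
c=lambda p:((p[0]+.5)/4.4-.5+225,(p[1]+.5)/4.4-.5+125)
P={n:ray(f,c(p),z) for n,p,z in [("hub",(289,317),.039),("s0",(295,185),.039),("s270",(424,320),.039),("s90",(157,312),.039),("grip",(184,520),.075),
 ("pfl",(38,503),.161),("pfr",(500,515),.161),("pbl",(58,52),.161),("pbr",(511,62),.161),("yel",(134,284),.152),("b135",(174,386),.152),("b180",(274,431),.152)]}
for k,v in P.items():print(k,v.round(4))
A=np.array([P[k] for k in("pfl","pfr","pbl","pbr")]);L=np.array([[-133,133],[-133,-133],[133,133],[133,-133]])/1e3
m=A.mean(0);B=A-m;yaw=np.arctan2((L[:,0]*B[:,1]-L[:,1]*B[:,0]).sum(),(L*B).sum());print("centre",m,"yaw",np.degrees(yaw))
for k,a in(("grip",156),("yel",90),("b135",135),("b180",180)):
    d=P[k]-m;print(k,np.hypot(*d),np.degrees(np.arctan2(d[1],d[0]))%360-a)
print("pan",ray(f,(411,284.5),.005))
for n,p,z in(("amber",(391,232),.1),):print(n,ray(f,p,z))
E
```

```text
hub [0.6823 0.0121]
s0 [0.7671 0.0093]
s270 [ 0.6809 -0.0733]
s90 [0.6851 0.0958]
grip [0.5501 0.073 ]
pfl [0.5523 0.1486]
pfr [ 0.547  -0.1182]
pbl [0.8181 0.1421]
pbr [ 0.8134 -0.1237]
yel [0.6822 0.0964]
b135 [0.6221 0.072 ]
b180 [0.596  0.0134]
centre [0.68267901 0.01222552] yaw -1.1889188870663119
grip 0.14585961527372715 -0.6300311806378716
yel 0.08414160385393454 0.30305799390575316
b135 0.08509456694706787 0.3491558394881906
b180 0.08663711147862549 -0.7450654320989827
pan [ 0.44095812 -0.32716046]
amber [ 0.57873963 -0.25974094]
```

```bash
cat >> h.py <<'E'
def rotm(tilt,yaw=0):  # tool y ~ world y, leaning back to robot
    t=tilt;z=np.array([np.sin(t),0,-np.cos(t)]);y=np.array([0,1.,0]);return R.from_euler('z',yaw)*R.from_matrix(np.c_[np.cross(y,z),y,z])
def row(p,rot,p0=None,r0=None):
    if p0 is None:
        from station import ctrl
        s=ctrl.sense();p0,r0=s["ee_pos"],R.from_quat(s["ee_rot"])
    return np.r_[r0.inv().apply(np.array(p)-p0)*100,(r0.inv()*rot).as_rotvec()].round(3)
E
python3 - <<'E'
from h import *
a=(.40,.074,.25);r=rotm(.63)
print(row(a,r));print(row((.46,.074,.058),r,a,r));print(row((.5513,.074,.058),r,(.46,.074,.058),r))
c=np.array([.6825,.0122]);h=None
for t in np.linspace(154.8,202.8,7):
    q=c+.145*np.array([np.cos(np.radians(t)),np.sin(np.radians(t))]);h=q if h is None else h;print(t,q,row((*q,.058),r,(*h,.058),r))
E
```

```text
[-36.466 -36.909  -4.291  -0.089  -0.626  -0.267]
[ 6.463  0.    19.049  0.     0.     0.   ]
[-7.377  0.     5.379  0.     0.     0.   ]
154.8 [0.55130008 0.073938  ] [0. 0. 0. 0. 0. 0.]
162.8 [0.54398464 0.05507767] [ 0.591 -1.886 -0.431  0.     0.     0.   ]
170.8 [0.53936524 0.03538277] [ 0.964 -3.856 -0.703  0.     0.     0.   ]
178.8 [0.5375318  0.01523665] [ 1.113 -5.87  -0.811  0.     0.     0.   ]
186.8 [ 0.53852    -0.00496858] [ 1.033 -7.891 -0.753  0.     0.     0.   ]
194.8 [ 0.54231061 -0.02483963] [ 0.726 -9.878 -0.53   0.     0.     0.   ]
202.8 [ 0.54882984 -0.04398976] [  0.2   -11.793  -0.146   0.      0.      0.   ]
```

```bash
python3 -m pendant '[[[-0.14,-36.5,-36.9,-4.3,-0.09,-0.626,-0.267],[-0.14,-36.5,-36.9,-4.3,-0.09,-0.626,-0.267],[-0.14,-36.5,-36.9,-4.3,-0.09,-0.626,-0.267],[-0.14,-36.5,-36.9,-4.3,-0.09,-0.626,-0.267],[-0.14,-36.5,-36.9,-4.3,-0.09,-0.626,-0.267],[-0.14,-36.5,-36.9,-4.3,-0.09,-0.626,-0.267],[-0.14,-36.5,-36.9,-4.3,-0.09,-0.626,-0.267],[-0.14,-36.5,-36.9,-4.3,-0.09,-0.626,-0.267]]]' 20
python3 - <<'E'
from h import *
r=rotm(.63);print(row((.40,.074,.25),r));print(row((.45,.074,.058),r))
E
```

```text
time: 1.1
ee_pos: [0.3582, 0.1479, 0.2394]
ee_rot: [0.0, 0.953, 0.002, 0.302]
force: [0.3, 0.4, 0.2]
gripper_width: 0.0398
[-4.042e+00 -7.385e+00  1.513e+00  4.000e-03 -1.600e-02 -2.000e-03]
[ 2.9330e+00 -7.4680e+00  2.0087e+01  4.0000e-03 -1.6000e-02 -2.0000e-03]
```

```bash
python3 -m pendant '[[[-0.14,-2,-7.4,2,0.004,-0.016,-0.002],[-0.14,-0.5,-7.45,6,0.004,-0.016,-0.002],[-0.14,1.5,-7.47,12,0.004,-0.016,-0.002],[-0.14,2.5,-7.47,17,0.004,-0.016,-0.002],[-0.14,2.93,-7.47,20.1,0.004,-0.016,-0.002],[-0.14,2.93,-7.47,20.1,0.004,-0.016,-0.002]]]'
python3 - <<'E'
from h import *
from station import vision
import cv2
r=rotm(.63);print(row((.5513,.074,.058),r))
d=vision.snapshot("wrist");cv2.imwrite("pics/w1.png",d["pixels"])
E
```

```text
time: 1.85
ee_pos: [0.4382, 0.0747, 0.0908]
ee_rot: [-0.01, 0.951, 0.024, 0.308]
force: [0.8, 0.9, -0.4]
gripper_width: 0.04
[-7.244e+00 -5.840e-01  9.269e+00  5.200e-02 -4.000e-03  3.000e-03]
```

View pics/w1.png

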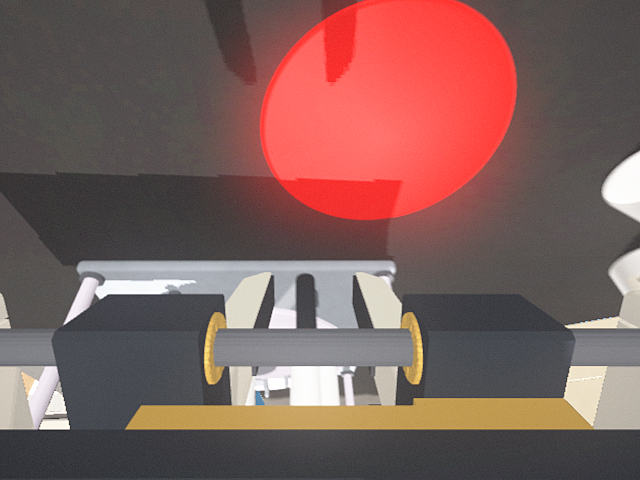

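The wrist view shows the black grip post at (306,300), between the two fingers (265 and 365). Settling, then moving in.

```bash
python3 -m pendant '[[[-0.14,1.4,-0.1,3.4,0.04,0,0],[-0.14,1.4,-0.1,3.4,0.04,0,0],[-0.14,1.4,-0.1,3.4,0.04,0,0]]]'
python3 - <<'E'
from h import *
r=rotm(.63);print(row((.5513,.074,.058),r))
E
```

```text
time: 2.28
ee_pos: [0.4418, 0.0625, 0.0714]
ee_rot: [-0.007, 0.953, 0.019, 0.303]
force: [0.2, 0.4, 0.9]
gripper_width: 0.0402
[-8.160e+00  8.260e-01  7.467e+00  4.100e-02 -1.300e-02  2.000e-03]
```

```bash
python3 -m pendant '[[[-0.14,0,0,0,0,0,0],[-0.14,0,0,0,0,0,0]]]'
python3 - <<'E'
from h import *
from station import ctrl
r=rotm(.63);print(row((.5513,.074,.058),r),row((.45,.074,.058),r),ctrl.sense()["q"],ctrl.sense()["qd"])
E
```

```text
time: 2.52
ee_pos: [0.4422, 0.0625, 0.0721]
ee_rot: [-0.008, 0.952, 0.019, 0.304]
force: [0.3, 0.5, 0.1]
gripper_width: 0.0401
[-8.072e+00  8.080e-01  7.512e+00  4.100e-02 -1.100e-02  4.000e-03] [ 0.181  1.082  1.643  0.041 -0.011  0.004] [-0.29979334 -0.01760224  2.51206095  1.29773447  0.22019399 -3.11474779] [-0.00162405  0.00112475 -0.00176966  0.01015316 -0.0007958  -0.01060989]
```

The wrist is on its joint limits (q5 and q6). I'll fit a small kinematic model while backing out.

```bash
cat > log.py <<'E'
import json
from station import ctrl
s=ctrl.sense();open("log.jsonl","a").write(json.dumps([list(map(float,s[k])) for k in("q","ee_pos","ee_rot")])+"\n");print(s["q"].round(3))
E
python3 log.py
python3 -m pendant '[[[-0.14,-5,0,-12,0,0.15,0],[-0.14,-5,0,-17,0,0.3,0],[-0.14,-5,0,-17,0,0.33,0],[-0.14,-5,0,-17,0,0.33,0]]]';python3 log.py
python3 -m pendant '[[[-0.14,0,0,-2,0,0,0],[-0.14,0,0,-2,0,0,0]]]';python3 log.py
python3 - <<'E'
import json
from h import *
E=R.from_euler
for l in open("log.jsonl"):
    q,p,r=json.loads(l);r=R.from_quat(r)
    m=E('z',q[0])*E('y',q[1]+q[2])*E('z',q[3])*E('y',q[4])*E('z',q[5])
    print((m.inv()*r).as_rotvec().round(3),p)
q=[1.09118806e+00,2.59345195e-01,1.53607733e+00,0,1.34799541,-0.202784566];m=E('z',q[0])*E('y',q[1]+q[2])*E('z',q[3])*E('y',q[4])*E('z',q[5]);print((m.inv()*R.from_quat([.13797,.990436,-.00086,-.0003])).as_rotvec())
E
```

```text
[-0.3   -0.018  2.512  1.298  0.22  -3.115]
time: 3.02
ee_pos: [0.4258, 0.0984, 0.1721]
ee_rot: [-0.033, 0.979, 0.055, 0.196]
force: [1.1, 1.8, -1.1]
gripper_width: 0.0399
[-0.212 -0.188  2.177  0.277  0.812 -2.007]
time: 3.28
ee_pos: [0.4208, 0.0967, 0.1919]
ee_rot: [-0.034, 0.977, 0.056, 0.201]
force: [0.1, -0.0, 0.0]
gripper_width: 0.04
[-0.229 -0.232  2.158  0.276  0.869 -2.012]
[-0.    -0.     1.571] [0.4422459561157862, 0.06251964567726433, 0.07208873640233623]
[-0.    -0.     1.571] [0.4257750946741735, 0.09843869208338847, 0.1720589233536562]
[-0.    -0.     1.571] [0.4208366737168409, 0.09673894305620034, 0.19193463183090548]
[ 7.15291276e-06 -9.58378569e-06  1.57079579e+00]
```

```bash
cat > kin.py <<'E'
from h import *
import json
from scipy.optimize import least_squares
E=R.from_euler
D=[json.loads(l) for l in open("log.jsonl")]+[[[1.09118806,.259345195,1.53607733,0,1.34799541,-.202784566],[.1500205,.52855641,.20651886],0]]
def basis(q):
    A=E('z',q[0]);B=A*E('y',q[1]);C=A*E('y',q[1]+q[2]);W=C*E('z',q[3])*E('y',q[4])
    I=np.eye(3);return np.c_[A.as_matrix(),B.apply(I[2]),C.apply(I[2]),W.apply(I[2])]
A=np.vstack([basis(d[0]) for d in D]);b=np.hstack([d[1] for d in D])
X,res,rk,sv=np.linalg.lstsq(A,b,rcond=None)
def fk(q): return basis(q)@X, E('z',q[0])*E('y',q[1]+q[2])*E('z',q[3])*E('y',q[4])*E('z',q[5])*E('z',np.pi/2)
lo=np.array([-3.14,-.91,.19,-1.22,.22,-3.12]);hi=np.array([3.14,2.08,2.58,4.36,2.71,3.12])
def ik(p,rot,q0):
    def f(q):
        a,r=fk(q);return np.r_[(a-p)*5,(r.inv()*rot).as_rotvec()]
    s=least_squares(f,np.clip(q0,lo+.02,hi-.02),bounds=(lo,hi));return s.x,np.abs(s.fun).max()
E
python3 - <<'E'
from kin import *
print(X.round(4),sv.round(3),np.abs(A@X-b).max())
P=[(.5513,.074,.058),(.5375,.0152,.058),(.5488,-.055,.058),(.45,.074,.10)]
for t in(.45,.52,.58,.63):
  for yaw in(0,np.pi):
    for p in P:
      best=min((ik(p,rotm(t,0)*E('z',yaw),q0) for q0 in([0,0.3,1.8,0,.8,0],[0,.3,1.8,.3,.8,-2],[0,.3,1.8,0,.5,2],[0,.3,1.8,3,.8,0])),key=lambda s:s[1]+.01*abs(s[0][3]))
      print(t,round(yaw,1),p,best[0].round(2),round(best[1],4))
E
```

```text
[0.0369 0.1239 0.1127 0.4934 0.3802 0.2933] [3.668 2.469 2.014 0.546 0.267 0.146] 0.013751647684551782
0.45 0 (0.5513, 0.074, 0.058) [-0.12  0.22  2.14  0.16  0.33 -1.83] 0.0
0.45 0 (0.5375, 0.0152, 0.058) [-0.27  0.19  2.19  0.35  0.34 -2.15] 0.0
0.45 0 (0.5488, -0.055, 0.058) [-0.43  0.21  2.16  0.48  0.4  -2.41] 0.0
0.45 0 (0.45, 0.074, 0.1) [-0.16 -0.05  2.31  0.16  0.44 -1.86] 0.0
0.45 3.1 (0.5513, 0.074, 0.058) [-0.12  0.22  2.14  0.16  0.33  1.31] 0.0
0.45 3.1 (0.5375, 0.0152, 0.058) [-0.27  0.19  2.19  0.35  0.34  1.  ] 0.0
0.45 3.1 (0.5488, -0.055, 0.058) [-0.43  0.21  2.16  0.48  0.4   0.73] 0.0
0.45 3.1 (0.45, 0.074, 0.1) [-0.16 -0.05  2.31  0.16  0.44  1.28] 0.0
0.52 0 (0.5513, 0.074, 0.058) [-0.12  0.21  2.2   0.28  0.22 -1.95] 0.0
0.52 0 (0.5375, 0.0152, 0.058) [-0.28  0.17  2.25  0.58  0.26 -2.38] 0.0
0.52 0 (0.5488, -0.055, 0.058) [-0.45  0.2   2.21  0.72  0.33 -2.66] 0.0
0.52 0 (0.45, 0.074, 0.1) [-0.17 -0.07  2.36  0.25  0.35 -1.95] 0.0
0.52 3.1 (0.5513, 0.074, 0.058) [-0.12  0.21  2.2   0.28  0.22  1.19] 0.0
0.52 3.1 (0.5375, 0.0152, 0.058) [-0.28  0.17  2.25  0.58
[... 652 characters left out ...]
.19  2.26  1.01  0.29  0.18] 0.0
0.58 3.1 (0.45, 0.074, 0.1) [-0.18 -0.09  2.41  0.38  0.27  1.06] 0.0
0.63 0 (0.5513, 0.074, 0.058) [-0.19  0.19  2.25  0.86  0.22 -2.58] 0.0652
0.63 0 (0.5375, 0.0152, 0.058) [-0.33  0.16  2.33  1.29  0.22 -3.12] 0.0247
0.63 0 (0.5488, -0.055, 0.058) [-0.48  0.19  2.3   1.31  0.28  3.02] 0.0
0.63 0 (0.45, 0.074, 0.1) [-0.19 -0.1   2.44  0.57  0.22 -2.28] 0.0062
0.63 3.1 (0.5513, 0.074, 0.058) [-0.19  0.19  2.25  0.86  0.22  0.57] 0.0652
0.63 3.1 (0.5375, 0.0152, 0.058) [-0.33  0.16  2.34  1.38  0.22 -0.07] 0.0251
0.63 3.1 (0.5488, -0.055, 0.058) [-0.48  0.19  2.3   1.31  0.28 -0.12] 0.0
0.63 3.1 (0.45, 0.074, 0.1) [-0.19 -0.1   2.44  0.57  0.22  0.86] 0.0062
```

```bash
sed -i 's/return np.c_\[A.as_matrix(),B.apply(I\[2\]),C.apply(I\[2\]),W.apply(I\[2\])\]/return np.c_[A.as_matrix(),B.apply(I[2]),C.apply(I[0]),C.apply(I[2]),W.apply(I[2])]/' kin.py
python3 - <<'E'
from kin import *
print(X.round(4),sv.round(3),(A@X-b).reshape(-1,3).round(4))
q0=[-.16,0,2.3,.2,.4,-1.9]
for t,yaw in((.52,0),(.55,0),(.52,.1),(.55,.1),(.55,.2)):
    for p in[(.45,.074,.10),(.45,.074,.056),(.5433,.074,.056),(.5295,.0152,.056),(.5408,-.055,.056)]:
      s=ik(p,rotm(t,yaw),q0);print(t,yaw,p,s[0].round(2),round(s[1],4))
E
```

```text
[-0.      0.1108  0.2217  0.5344  0.0602  0.4259  0.3782] [3.907 2.828 2.017 0.661 0.405 0.237 0.105] [[ 0.  0. -0.]
 [-0. -0. -0.]
 [ 0.  0.  0.]
 [-0.  0. -0.]]
0.52 0 (0.45, 0.074, 0.1) [-0.14 -0.06  2.35  0.22  0.34 -1.9 ] 0.0
0.52 0 (0.45, 0.074, 0.056) [-0.16  0.05  2.39  0.41  0.22 -2.11] 0.0202
0.52 0 (0.5433, 0.074, 0.056) [-0.11  0.21  2.21  0.25  0.22 -1.91] 0.0062
0.52 0 (0.5295, 0.0152, 0.056) [-0.29  0.18  2.26  0.61  0.25 -2.42] 0.0
0.52 0 (0.5408, -0.055, 0.056) [-0.47  0.2   2.23  0.77  0.33 -2.73] 0.0
0.55 0 (0.45, 0.074, 0.1) [-0.15 -0.06  2.38  0.27  0.29 -1.96] 0.0
0.55 0 (0.45, 0.074, 0.056) [-0.19  0.04  2.41  0.6   0.22 -2.33] 0.033
0.55 0 (0.5433, 0.074, 0.056) [-0.12  0.2   2.21  0.32  0.22 -1.98] 0.0303
0.55 0 (0.5295, 0.0152, 0.056) [-0.3   0.17  2.29  0.8   0.22 -2.62] 0.0038
0.55 0 (0.5408, -0.055, 0.056) [-0.48  0.2   2.25  0.92  0.31 -2.89] 0.0
0.52 0.1 (0.45, 0.074, 0.1) [-0.22 -0.07  2.36  0.43  0.38 -2.25] 0.0
0.52 0.1 (0.45, 0.074, 0.056) [-0.22  0.05  2.42  0.74  0.23 -2.58] 0.0
0.52 0.1 (0.5433, 0.074, 0.056) [-0.16  0.21  2.22  0.55  0.25 -2.33]
[... 195 characters left out ...]
  2.39  0.52  0.35 -2.35] 0.0
0.55 0.1 (0.45, 0.074, 0.056) [-0.24  0.05  2.45  0.97  0.22 -2.82] 0.0061
0.55 0.1 (0.5433, 0.074, 0.056) [-0.17  0.2   2.24  0.72  0.22 -2.51] 0.0047
0.55 0.1 (0.5295, 0.0152, 0.056) [-0.35  0.18  2.29  0.94  0.29 -2.88] 0.0
0.55 0.1 (0.5408, -0.055, 0.056) [-0.53  0.21  2.24  0.95  0.39 -3.05] 0.0
0.55 0.2 (0.45, 0.074, 0.1) [-0.31 -0.07  2.39  0.67  0.42 -2.64] 0.0
0.55 0.2 (0.45, 0.074, 0.056) [-0.31  0.05  2.45  1.05  0.3  -3.05] 0.0
0.55 0.2 (0.5433, 0.074, 0.056) [-0.22  0.2   2.25  0.88  0.28 -2.8 ] 0.0
0.55 0.2 (0.5295, 0.0152, 0.056) [-0.41  0.18  2.28  0.97  0.37 -3.05] 0.0
0.55 0.2 (0.5408, -0.055, 0.056) [-0.57  0.22  2.22  0.91  0.47 -3.12] 0.0097
```

```bash
cat > plan.py <<'E'
from kin import *
c=np.array([.6825,.0122])
def pose(u): # u 0 home..1 end
    a=np.radians(154.8+48*u);q=c+.145*np.array([np.cos(a),np.sin(a)])
    return np.array([q[0]-.008,q[1]-.013*min(1,u*4),.062]),rotm(.52+.05*u,.1-.13*u)
E
python3 - <<'E'
from plan import *
from station import ctrl
h,rh=pose(0);pre=h-.13*rh.apply([0,0,1])
q=ctrl.sense()["q"]
print("to pre",row(pre,rh),"slide",row(h,rh,pre,rh))
for s in np.linspace(0,1,5):
    q,e=ik(pre+s*(h-pre),rh,q);print(q.round(3),round(e,4))
for u in np.linspace(0,1,7):
    p,r=pose(u);q,e=ik(p,r,q);print(round(u,2),p.round(4),q.round(3),round(e,4),row(p,r,h,rh).tolist())
E
```

```text
to pre [-4.528 -3.587  3.462  0.082 -0.11  -0.052] slide [-0. -0. 13.  0.  0.  0.]
[-0.218 -0.145  2.188  0.272  0.618 -2.073] 0.0
[-0.201 -0.064  2.204  0.3    0.521 -2.096] 0.0
[-0.185  0.019  2.214  0.343  0.428 -2.135] 0.0
[-0.171  0.105  2.217  0.409  0.341 -2.195] 0.0
[-0.159  0.192  2.214  0.512  0.263 -2.293] 0.0
0.0 [0.5433 0.0739 0.062 ] [-0.159  0.192  2.214  0.512  0.263 -2.293] 0.0 [0.0, 0.0, 0.0, 0.0, 0.0, 0.0]
0.17 [0.536  0.0464 0.062 ] [-0.234  0.175  2.245  0.633  0.265 -2.459] 0.0 [0.87, -2.666, -0.498, 0.011, -0.008, 0.019]
0.33 [0.5314 0.0224 0.062 ] [-0.3    0.164  2.266  0.733  0.27  -2.595] 0.0 [1.477, -5.011, -0.846, 0.022, -0.017, 0.037]
0.5 [0.5295 0.0022 0.062 ] [-0.352  0.16   2.278  0.81   0.274 -2.697] 0.0 [1.81, -6.997, -1.036, 0.033, -0.025, 0.056]
0.67 [ 0.5305 -0.018   0.062 ] [-0.402  0.162  2.283  0.875  0.28  -2.785] 0.0 [1.9, -9.017, -1.088, 0.044, -0.033, 0.074]
0.83 [ 0.5343 -0.0378  0.062 ] [-0.445  0.17   2.279  0.929  0.285 -2.856] 0.0 [1.745, -11.032, -0.999, 0.056, -0.042, 0.093]
1.0 [ 0.5408 -0.057   0.062 ] [-0.481  0.183  2.268  0.969  0.289 -2.907] 0.0 [1.348, -13.003, -0.772, 0.067, -0.05, 0.111]
```

```bash
python3 -m pendant '[[[-0.14,-4.5,-3.6,3.5,0.082,-0.11,-0.052],[-0.14,-4.5,-3.6,3.5,0.082,-0.11,-0.052],[-0.14,-4.5,-3.6,3.5,0.082,-0.11,-0.052],[-0.14,-4.5,-3.6,3.5,0.082,-0.11,-0.052]]]'
python3 - <<'E'
from plan import *
h,rh=pose(0);print(row(h,rh))
E
```

```text
time: 3.78
ee_pos: [0.4775, 0.0678, 0.1721]
ee_rot: [-0.048, 0.966, 0.014, 0.254]
force: [-0.2, -0.8, 0.3]
gripper_width: 0.04
[-3.3100e-01 -7.3000e-02  1.2834e+01  2.0000e-03 -5.0000e-03 -1.0000e-03]
```

```bash
python3 -m pendant '[[[-0.14,-0.3,-0.05,4,0.002,-0.005,0],[-0.14,-0.3,-0.05,7,0.002,-0.005,0],[-0.14,-0.3,-0.05,9.5,0.002,-0.005,0],[-0.14,-0.3,-0.05,11.5,0.002,-0.005,0],[-0.14,-0.3,-0.05,12.8,0.002,-0.005,0],[-0.14,-0.3,-0.05,12.8,0.002,-0.005,0]]]'
python3 - <<'E'
from plan import *
from station import vision
import cv2
h,rh=pose(0);print(row(h,rh))
d=vision.snapshot("scene");cv2.imwrite("pics/s1.png",cv2.resize(d["pixels"][140:320,170:410],None,fx=3.2,fy=3.2,interpolation=cv2.INTER_CUBIC))
E
```

```text
time: 4.53
ee_pos: [0.5433, 0.0741, 0.062]
ee_rot: [-0.048, 0.965, 0.013, 0.257]
force: [0.6, 1.2, 0.5]
gripper_width: 0.0403
[ 0.002 -0.011 -0.003 -0.    -0.    -0.001]
```

View pics/s1.png

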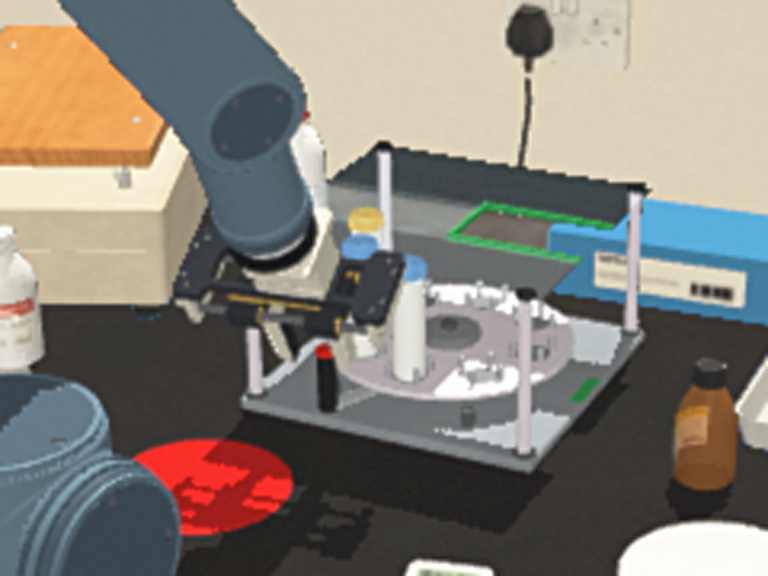

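The grip post (325,375) stands between the two fingers (285,340 and 358,335), clear of the cover and the front pillar. First stroke, with the 8 rows relative to home.

```bash
python3 -m pendant '[[[-0.14,0.87,-2.67,-0.5,0.011,-0.008,0.019],[-0.14,1.48,-5.0,-0.85,0.022,-0.017,0.037],[-0.14,1.81,-7.0,-1.04,0.033,-0.025,0.056],[-0.14,1.9,-9.0,-1.09,0.044,-0.033,0.074],[-0.14,1.75,-11.0,-1.0,0.056,-0.042,0.093],[-0.14,1.35,-12.8,-0.77,0.067,-0.05,0.111],[-0.14,1.35,-13.0,-0.77,0.067,-0.05,0.111],[-0.14,1.35,-13.0,-0.77,0.067,-0.05,0.111]]]'
python3 - <<'E'
from plan import *
from station import vision,ctrl
import cv2
p,r=pose(1);print("rest",row(p,r),ctrl.sense()["force"])
r0=r
for u in(.83,.67,.5,.33,.17,0):
    q,s=pose(u);print(u,row(q,s,p,r0).tolist())
d=vision.snapshot("scene");cv2.imwrite("pics/s2.png",cv2.resize(d["pixels"][140:320,170:410],None,fx=3.2,fy=3.2,interpolation=cv2.INTER_CUBIC))
E
```

```text
time: 5.58
ee_pos: [0.5409, -0.0568, 0.0631]
ee_rot: [0.014, 0.959, -0.004, 0.282]
force: [-1.1, -0.1, 0.6]
gripper_width: 0.0404
rest [ 0.062 -0.019  0.088 -0.     0.002 -0.   ] [-1.09348719 -0.14145229  0.56010827]
0.83 [0.607, 1.933, -0.389, -0.012, 0.008, -0.019]
0.67 [0.961, 3.829, -0.616, -0.023, 0.016, -0.036]
0.5 [1.1, 5.886, -0.705, -0.034, 0.025, -0.055]
0.33 [0.992, 7.945, -0.636, -0.046, 0.033, -0.074]
0.17 [0.677, 10.265, -0.434, -0.056, 0.041, -0.092]
0 [0.123, 13.094, -0.079, -0.067, 0.05, -0.111]
```

View pics/s2.png

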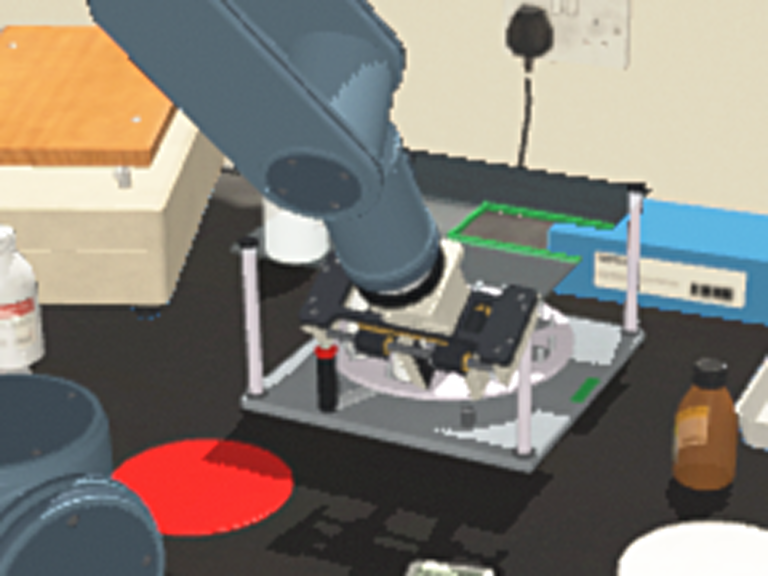

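Run:
```python
from plan import *
f="pics/scene0.npz";print(ray(f,(170+325/3.2,140+350/3.2),.075))
print("base of post",ray(f,(170+328/3.2,140+410/3.2),.013))
d=np.load(f);T=np.linalg.inv(d["world_from_camera"])
for p in([.5513,.0739,.075],[.5513,.0739,.013]):
    v=d["K"]@(T@np.r_[p,1])[:3];v=v[:2]/v[2];print("post model in crop",(v-[170,140])*3.2)
for u in(0,1):
    p,r=pose(u)
    for y in(-.02,.02):
        for x in(-.0075,.0075):
            w=p+r.apply([x,y,.011]);v=d["K"]@(T@np.r_[w,1])[:3];v=v[:2]/v[2];print(u,y,x,w.round(4),((v-[170,140])*3.2).round())
```

```text
[0.54385844 0.06877531]
base of post [0.54728622 0.06972529]
post model in crop [323.69912228 345.55047311]
post model in crop [325.90697415 407.19415072]
0 -0.02 -0.0075 [0.5572 0.0552 0.0562] [346. 365.]
0 -0.02 0.0075 [0.5443 0.0539 0.0487] [341. 379.]
0 0.02 -0.0075 [0.5532 0.095  0.0562] [304. 359.]
0 0.02 0.0075 [0.5403 0.0937 0.0487] [299. 373.]
1 -0.02 -0.0075 [ 0.5525 -0.0773  0.0568] [481. 395.]
1 -0.02 0.0075 [ 0.5399 -0.077   0.0487] [475. 409.]
1 0.02 -0.0075 [ 0.5537 -0.0374  0.0568] [439. 386.]
1 0.02 0.0075 [ 0.5411 -0.037   0.0487] [433. 400.]
```

No push happened: the post is still home (325,375) and no force was felt, so the fingers most likely passed just on the robot side of it. Backing off along the tool axis and replanning with the tips further forward.

```bash
python3 -m pendant '[[[-0.14,0,0,-4,0,0,0],[-0.14,0,0,-8,0,0,0],[-0.14,0,0,-10,0,0,0],[-0.14,0,0,-10,0,0,0]]]'
cat > clear.py <<'E'
from kin import *
cc=np.array([.6825,.0122]);Rc=R.from_euler('z',-1.2,degrees=True)
g=np.array([[x,y,z] for x in np.linspace(-.0375,.0375,7) for y in np.linspace(-.094,.094,21) for z in np.linspace(-.2,-.073,41)])
def clr(p,r):
    w=Rc.inv().apply(p+r.apply(g)-np.r_[cc,0])
    k=(w[:,2]>.153)&(w[:,2]<.167);cov=(-.145-w[k,0]).min() if k.any() else 9
    pil=[]
    for y in(.133,-.133):
        k=(abs(w[:,1]-y)<.013)&(w[:,2]<.165);pil.append((-.139-w[k,0]).min() if k.any() else 9)
    return np.round([cov*1e3,*np.array(pil)*1e3],1)
def tipose(u,t,yaw,dx=.004,zt=.040,dy=None):
    a=np.radians(154.8+48*u);q=cc+.145*np.array([np.cos(a),np.sin(a)]);r=rotm(t,yaw)
    dy=-.012*min(1,u*4) if dy is None else dy
    return np.array([q[0]+dx,q[1]+dy,zt])-.011*r.apply([0,0,1]),r
E
python3 - <<'E'
from clear import *
from station import vision
import cv2
d=vision.snapshot("top");np.savez("pics/t2.npz",**d)
a=cv2.resize(d["pixels"][125:260,225:355],None,fx=4.4,fy=4.4,interpolation=cv2.INTER_CUBIC);cv2.imwrite("pics/t2.png",a)
for zt in(.040,.046):
 for u in(0,.5,1):
  for t in(.5,.55,.6):
   for yaw in(-.05,0,.1,.2,.3):
    p,r=tipose(u,t,yaw,zt=zt);q,e=ik(p,r,[-.16,.1,2.2,.6,.3,-2.4]);k=clr(p,r)
    if e<1e-3 and k.min()>1: print(zt,u,t,yaw,q.round(2),k)
E
```

```text
time: 6.12
ee_pos: [0.4871, -0.0552, 0.1482]
ee_rot: [0.014, 0.959, -0.005, 0.283]
force: [0.1, 0.5, -0.6]
gripper_width: 0.0401
0.04 0.5 0.5 -0.05 [-0.28  0.2   2.23  0.48  0.24 -2.24] [  12.6 9000.  9000. ]
0.04 0.5 0.5 0 [-0.31  0.2   2.24  0.59  0.27 -2.41] [  13.3 9000.  9000. ]
0.04 0.5 0.5 0.1 [-0.36  0.2   2.23  0.72  0.33 -2.68] [3.8e+00 9.0e+03 9.0e+03]
0.04 0.5 0.55 0.1 [-0.38  0.2   2.28  1.    0.29 -2.97] [  11.1 9000.  9000. ]
0.04 0.5 0.55 0.2 [-0.44  0.21  2.27  1.01  0.37 -3.11] [1.40e+00 9.00e+03 5.45e+01]
0.04 1 0.55 -0.05 [-0.45  0.22  2.25  0.93  0.26 -2.83] [7.3e+00 9.0e+03 2.8e+00]
0.046 0.5 0.5 -0.05 [-0.28  0.19  2.23  0.44  0.26 -2.21] [   9.5 9000.  9000. ]
0.046 0.5 0.5 0 [-0.31  0.19  2.23  0.55  0.28 -2.37] [  10.3 9000.  9000. ]
0.046 0.5 0.55 0 [-0.32  0.19  2.28  0.84  0.23 -2.67] [  15.7 9000.  9000. ]
0.046 0.5 0.55 0.1 [-0.38  0.19  2.27  0.94  0.3  -2.91] [6.1e+00 9.0e+03 9.0e+03]
0.046 1 0.55 -0.05 [-0.45  0.21  2.24  0.87  0.27 -2.77] [2.4e+00 9.0e+03 2.8e+00]
```

View pics/t2.png

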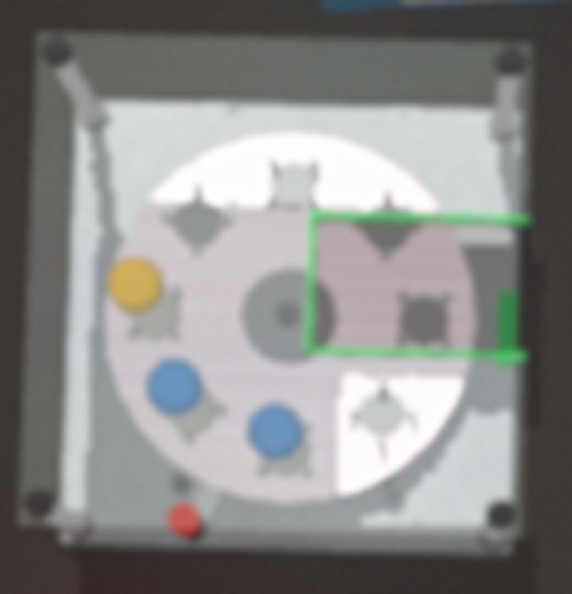

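Run:
```python
from clear import *
def edge(p,r,q,off,z): # front edge of +y pad ahead of post axis at height z (mm)
    a=p+r.apply([-.0075,off,0]);d=r.apply([0,0,1]);a=a+d*(z-a[2])/d[2];return round((a-np.r_[q,0])[0]*1e3,1)
out=[]
for u in(0,.5,1):
 a=np.radians(154.8+48*u);q2=cc+.145*np.array([np.cos(a),np.sin(a)])
 for zt in(.032,.036,.040,.046,.052):
  for dx in(-.003,0,.003):
   for t in(.46,.5,.54,.58):
    for yaw in(-.3,-.2,-.1,0,.1,.2,.3):
     p,r=tipose(u,t,yaw,dx=dx,zt=zt);k=clr(p,r)
     if k.min()<2: continue
     for q0 in([-.16,.1,2.2,.6,.3,-2.4],[-.1,.1,2.2,-.6,.3,-1.2]):
      q,e=ik(p,r,q0)
      if e<1e-3: print(u,zt,dx,t,yaw,q.round(2),k,"edge z50,60:",edge(p,r,q2,.02,.05),edge(p,r,q2,.02,.06));break
```

```text
0 0.032 -0.003 0.5 0.1 [-0.16  0.24  2.22  0.55  0.23 -2.33] [3.10e+00 1.17e+01 9.00e+03] edge z50,60: -6.3 -11.7
0 0.04 -0.003 0.5 0 [-0.1   0.22  2.2   0.23  0.22 -1.88] [8.0e+00 5.2e+00 9.0e+03] edge z50,60: 0.1 -5.4
0 0.04 0 0.5 0 [-0.1   0.23  2.2   0.22  0.22 -1.88] [5.0e+00 2.2e+00 9.0e+03] edge z50,60: 3.1 -2.4
0 0.046 -0.003 0.5 0 [-0.1   0.21  2.2   0.21  0.24 -1.86] [5.0e+00 5.2e+00 9.0e+03] edge z50,60: 3.4 -2.1
0 0.046 0 0.5 0 [-0.1   0.22  2.19  0.21  0.24 -1.86] [2.0e+00 2.2e+00 9.0e+03] edge z50,60: 6.4 0.9
0.5 0.032 -0.003 0.46 -0.2 [-0.2   0.22  2.21  0.01  0.25 -1.58] [4.9e+00 9.0e+03 9.0e+03] edge z50,60: 0.4 -4.4
0.5 0.032 -0.003 0.46 -0.1 [-0.25  0.22  2.22  0.27  0.26 -1.97] [  14.5 9000.  9000. ] edge z50,60: -1.5 -6.5
0.5 0.032 -0.003 0.46 0 [-0.3   0.21  2.22  0.47  0.29 -2.3 ] [  20. 9000. 9000.] edge z50,60: -3.5 -8.5
0.5 0.032 -0.003 0.46 0.1 [-0.35  0.22  2.22  0.61  0.34 -2.56] [  10.5 9000.  9000. ] edge z50,60: -5.5 -10.5
0.5 0.032 -0.003 0.5 0 [-0.31  0.21  2.26  0.66  0.24 -2.5 ] [  24.9 9000.  9000. ] edge z50,60: -4.3 -9.8
0.5 0.032 -0.003 0.5 0.1
[... 14226 characters left out ...]
1.1   0.3  -3.07] [9.1e+00 9.0e+03 3.5e+00] edge z50,60: 9.3 2.8
1 0.052 -0.003 0.54 0 [-0.48  0.19  2.24  0.83  0.33 -2.8 ] [5.8e+00 9.0e+03 5.9e+00] edge z50,60: 6.9 0.9
1 0.052 -0.003 0.58 -0.1 [-0.44  0.18  2.28  0.99  0.22 -2.83] [4.30e+00 9.00e+03 1.53e+01] edge z50,60: 9.2 2.7
1 0.052 -0.003 0.58 0 [-0.5   0.18  2.28  1.05  0.31 -3.03] [   9.9 9000.     9.5] edge z50,60: 7.3 0.7
1 0.052 0 0.54 0 [-0.48  0.19  2.23  0.82  0.33 -2.79] [2.8e+00 9.0e+03 2.9e+00] edge z50,60: 9.9 3.9
1 0.052 0 0.58 0 [-0.5   0.19  2.27  1.05  0.31 -3.02] [6.9e+00 9.0e+03 6.5e+00] edge z50,60: 10.3 3.7
1 0.052 0.003 0.58 0 [-0.49  0.19  2.27  1.04  0.31 -3.01] [3.9e+00 9.0e+03 3.5e+00] edge z50,60: 13.3 6.7
```

```bash
cat > plan2.py <<'E'
from clear import *
U=[0,.15,.3,.5,.7,.85,1]
def pose(u):
    return tipose(u,np.interp(u,[0,.5,1],[.5,.53,.57]),0.,dx=np.interp(u,[0,.15,.7,1],[.0005,.004,.004,.002]),zt=.044,dy=-.012*min(1,u/.15) if u<1 else -.014)
E
python3 - <<'E'
from plan2 import *
from station import ctrl
s=ctrl.sense();h,rh=pose(0);pre=h-.10*rh.apply([0,0,1])
q=s["q"];print("to pre",row(pre,rh),"slide",row(h,rh,pre,rh))
for k in(0,.5,1):
    p=pre+k*(h-pre);q,e=ik(p,rh,q);print(p.round(4),q.round(3),round(e,4),clr(p,rh))
for u in U:
    p,r=pose(u);q,e=ik(p,r,q);print(u,p.round(4),q.round(3),round(e,4),clr(p,r),row(p,r,h,rh).tolist())
E
```

```text
to pre [-0.331 12.939  0.889 -0.016  0.073 -0.025] slide [ 0.  0. 10.  0.  0.  0.]
[0.4986 0.0739 0.1414] [-0.118 -0.034  2.181  0.118  0.5   -1.778] 0.0 [9000. 9000. 9000.]
[0.5226 0.0739 0.0975] [-0.11   0.091  2.194  0.148  0.363 -1.806] 0.0 [  49.2   58.6 9000. ]
[0.5465 0.0739 0.0537] [-0.102  0.22   2.192  0.21   0.237 -1.865] 0.0 [3.0e+00 1.7e+00 9.0e+03]
0 [0.5465 0.0739 0.0537] [-0.102  0.22   2.192  0.21   0.237 -1.865] 0.0 [3.0e+00 1.7e+00 9.0e+03] [0.0, 0.0, 0.0, 0.0, 0.0, 0.0]
0.15 [0.5432 0.045  0.0536] [-0.187  0.208  2.218  0.403  0.233 -2.127] 0.0 [6.6e+00 5.7e+00 9.0e+03] [0.291, -2.893, -0.154, 0.0, -0.009, 0.0]
0.3 [0.5386 0.0274 0.0536] [-0.242  0.197  2.24   0.545  0.231 -2.315] 0.0 [  11.8 9000.  9000. ] [0.698, -4.657, -0.371, 0.0, -0.018, 0.0]
0.5 [0.536  0.0032 0.0535] [-0.318  0.191  2.26   0.721  0.242 -2.554] 0.0 [  15.1 9000.  9000. ] [0.934, -7.07, -0.492, 0.0, -0.03, 0.0]
0.7 [ 0.5373 -0.021   0.0534] [-0.392  0.194  2.27   0.886  0.259 -2.779] 0.0 [  14.9 9000.     9.3] [0.818, -9.492, -0.418, 0.0, -0.046, 0.0]
0.85 [ 0.54   -0.0388  0.0533] [-0.444  0.2    2.272  0.982  0.277 -2.918] 0.0 [1.3e+01 9.0e+03 7.5e+00] [0.587, -11.273, -0.284, 0.0, -0.058, 0.0]
1 [ 0.5449 -0.058   0.0533] [-0.495  0.212  2.266  1.056  0.299 -3.034] 0.0 [8.9e+00 9.0e+03 3.5e+00] [0.162, -13.193, -0.044, 0.0, -0.07, 0.0]
```

```bash
python3 -m pendant '[[[-0.14,-0.33,6,0.5,-0.016,0.073,-0.025],[-0.14,-0.33,11,0.9,-0.016,0.073,-0.025],[-0.14,-0.33,12.94,0.9,-0.016,0.073,-0.025],[-0.14,-0.33,12.94,0.9,-0.016,0.073,-0.025],[-0.14,-0.33,12.94,0.9,-0.016,0.073,-0.025]]]'
python3 - <<'E'
from plan2 import *
h,rh=pose(0);print(row(h,rh))
E
```

```text
time: 6.8
ee_pos: [0.4982, 0.074, 0.1397]
ee_rot: [-0.0, 0.969, 0.001, 0.246]
force: [-0.1, 0.4, 0.4]
gripper_width: 0.0398
[-1.530e-01 -2.100e-02  9.872e+00  1.000e-03 -4.000e-03  0.000e+00]
```

```bash
python3 -m pendant '[[[-0.14,0,0,3,0,0,0],[-0.14,0,0,5.5,0,0,0],[-0.14,-0.08,0,7.5,0,-0.002,0],[-0.14,-0.15,0,9,0,-0.004,0],[-0.14,-0.15,0,9.87,0,-0.004,0],[-0.14,-0.15,0,9.87,0,-0.004,0],[-0.14,-0.15,0,9.87,0,-0.004,0]]]'
python3 - <<'E'
from plan2 import *
h,rh=pose(0);print(row(h,rh))
E
python3 -m pendant '[[[-0.14,0.15,-1.4,-0.08,0,-0.005,0],[-0.14,0.29,-2.4,-0.15,0,-0.009,0],[-0.14,0.32,-2.9,-0.17,0,-0.009,0]]]'
python3 -m pendant '[[[-0.14,0.4,-1.76,-0.22,0,-0.009,0],[-0.14,0.4,-1.76,-0.22,0,-0.009,0]]]'
```

```text
time: 7.68
ee_pos: [0.5471, 0.0732, 0.0552]
ee_rot: [0.001, 0.969, 0.0, 0.249]
force: [0.8, 0.0, 0.7]
gripper_width: 0.04
[ 0.127  0.074  0.11  -0.     0.002 -0.002]
time: 8.05
ee_pos: [0.5403, 0.0462, 0.0539]
ee_rot: [-0.0, 0.968, 0.002, 0.25]
force: [-7.5, 6.5, 4.0]
gripper_width: 0.04
time: 8.3
ee_pos: [0.535, 0.0286, 0.0532]
ee_rot: [0.0, 0.967, 0.002, 0.254]
force: [-7.9, 3.5, 0.6]
gripper_width: 0.0401
```

Run:
```python
from station import vision
import cv2
a=vision.snapshot("scene")["pixels"][195:285,235:325];b=vision.snapshot("wrist")["pixels"]
cv2.imwrite("pics/c3.png",cv2.hconcat([cv2.resize(a,(400,400),interpolation=cv2.INTER_CUBIC),cv2.resize(b[225:425,200:400],(400,400),interpolation=cv2.INTER_CUBIC)]))
```

```text
(no output)
```

View pics/c3.png

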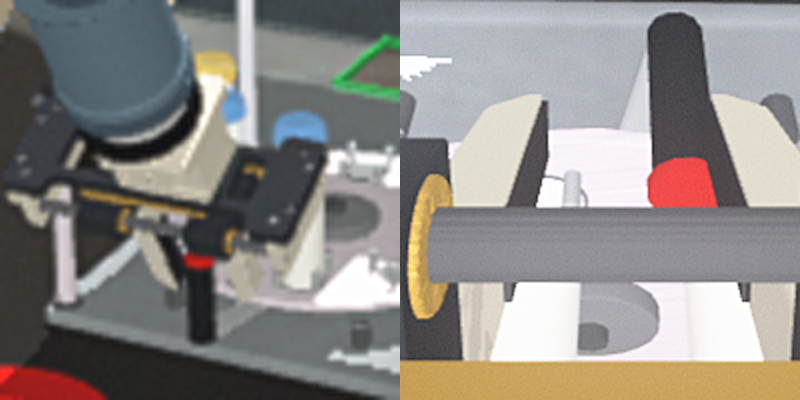

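Run:
```python
from plan2 import *
f="pics/scene0.npz"
for uv,z in(((235+203/4.44,195+340/4.44),.013),((235+200/4.44,195+262/4.44),.075)):
    p=ray(f,uv,z);d=p-cc;print(p,np.hypot(*d),np.degrees(np.arctan2(d[1],d[0]))%360)
from station import ctrl;s=ctrl.sense();print(s["ee_pos"],s["force"],s["q"].round(3))
h,rh=pose(.3);print(row(h,rh))
```

```text
[0.538112  0.0387786] 0.14681388193798753 169.5698886983446
[0.52746805 0.03384479] 0.1565356295142849 172.0520255807146
[0.53511918 0.02897482 0.05320976] [-5.91439329  3.33836127 -0.90005961] [-0.243  0.193  2.245  0.549  0.237 -2.32 ]
[-0.322 -0.161  0.141  0.004 -0.004 -0.001]
```

The post has moved about 15°, so the lever is following. Finishing the stroke.

```bash
python3 -m pendant '[[[-0.14,-0.11,-1.3,0.05,0,-0.006,0],[-0.14,-0.11,-2.4,0.08,0,-0.012,0],[-0.14,-0.2,-3.6,0.12,0,-0.02,0],[-0.14,-0.23,-4.8,0.15,0,-0.028,0],[-0.14,-0.46,-6.6,0.29,0,-0.04,0],[-0.14,-0.6,-7.8,0.37,0,-0.048,0]]]'
python3 -m pendant '[[[-0.14,-0.07,-0.75,0.04,0,-0.004,0],[-0.14,-0.07,-0.75,0.04,0,-0.004,0]]]'
python3 - <<'E'
from plan2 import *
from station import vision
import cv2
f="pics/scene0.npz"
h,rh=pose(1);print(row(h,rh))
a=vision.snapshot("scene")["pixels"][195:285,235:345];b=vision.snapshot("wrist")["pixels"]
cv2.imwrite("pics/c4.png",cv2.hconcat([cv2.resize(a,(440,360),interpolation=cv2.INTER_CUBIC),cv2.resize(b[225:425,200:400],(360,360),interpolation=cv2.INTER_CUBIC)]))
E
```

```text
time: 9.15
ee_pos: [0.5397, -0.0471, 0.0508]
ee_rot: [-0.001, 0.961, 0.003, 0.276]
force: [-9.5, 2.8, -7.3]
gripper_width: 0.0398
time: 9.4
ee_pos: [0.543, -0.0565, 0.0522]
ee_rot: [-0.0, 0.96, 0.002, 0.28]
force: [-8.0, 1.4, -5.5]
gripper_width: 0.0399
[-0.22  -0.152  0.01   0.004 -0.003 -0.001]
```

View pics/c4.png

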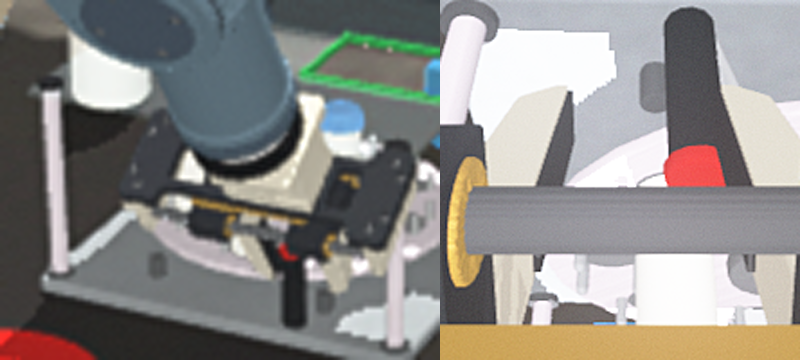

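Run:
```python
from plan2 import *
f="pics/scene0.npz"
p=ray(f,(235+293/4,195+320/4),.013);d=p-cc;print(p,np.hypot(*d),np.degrees(np.arctan2(d[1],d[0]))%360)
from station import ctrl;s=ctrl.sense();print(s["force"],s["torque"])
```

```text
[ 0.55098064 -0.04129978] 0.14198439723625828 202.13563401455977
[-8.67534838  1.72800387 -5.78574175] [0.01463085 2.01023349 0.30447491]
```

```bash
for i in 1 2; do python3 -m pendant '[[[-0.14,0,-0.3,0,0,0,0],[-0.14,0,-0.3,0,0,0,0]]]';done
```

```text
time: 9.75
ee_pos: [0.5438, -0.0591, 0.0527]
ee_rot: [-0.0, 0.96, 0.002, 0.28]
force: [-4.8, 2.2, -7.1]
gripper_width: 0.0404
time: 10.0
ee_pos: [0.5437, -0.0605, 0.0527]
ee_rot: [-0.001, 0.96, 0.003, 0.28]
force: [-5.3, 7.5, -4.7]
gripper_width: 0.0405
```

Run:
```python
from plan2 import *
p1,r1=pose(1);p1=p1+[.0015,-.0065,0]
h,rh=pose(0)
ex={1:.0015,.85:.004,.7:.004,.5:.004,.3:.004,.15:.003,0:.0005}
print("back")
for u in U[::-1][1:]:
    p,r=pose(u);print(u,row(p+[ex[u],0,0],r,p1,r1).round(2).tolist())
h=h+[.0005,0,0]
print("out")
for u in U[1:]:
    p,r=pose(u);p=p+[ex[u],-.002 if u<1 else -.0065,0];print(u,row(p,r,h,rh).round(3).tolist(),clr(p,r))
```

```text
back
0.85 [0.2, 2.57, -0.13, 0.0, 0.01, 0.0]
0.7 [0.42, 4.35, -0.28, 0.0, 0.02, 0.0]
0.5 [0.53, 6.77, -0.37, 0.0, 0.04, 0.0]
0.3 [0.3, 9.19, -0.23, 0.0, 0.05, 0.0]
0.15 [-0.0, 10.95, -0.04, 0.0, 0.06, 0.0]
0 [-0.07, 13.84, 0.0, 0.0, 0.07, 0.0]
out
0.15 [0.072, -3.093, -0.034, 0.0, -0.009, 0.0] [3.6e+00 2.7e+00 9.0e+03]
0.3 [0.391, -4.857, -0.203, 0.0, -0.018, 0.0] [7.7e+00 9.0e+03 9.0e+03]
0.5 [0.627, -7.27, -0.324, 0.0, -0.03, 0.0] [  11.1 9000.  9000. ]
0.7 [0.511, -9.692, -0.25, 0.0, -0.046, 0.0] [1.08e+01 9.00e+03 5.30e+00]
0.85 [0.28, -11.473, -0.116, 0.0, -0.058, 0.0] [9.0e+00 9.0e+03 3.4e+00]
1 [0.074, -13.843, 0.004, 0.0, -0.07, 0.0] [7.3e+00 9.0e+03 1.9e+00]
```

```bash
python3 -m pendant '[[[-0.14,0.2,2.57,-0.13,0,0.012,0],[-0.14,0.42,4.35,-0.28,0,0.024,0],[-0.14,0.53,6.77,-0.37,0,0.04,0],[-0.14,0.3,9.19,-0.23,0,0.052,0],[-0.14,0,10.95,-0.04,0,0.061,0],[-0.14,-0.07,12.8,0,0,0.07,0],[-0.14,-0.07,13.84,0,0,0.07,0],[-0.14,-0.07,13.84,0,0,0.07,0]]]'
python3 -m pendant '[[[-0.14,0,0,0,0,0,0],[-0.14,0,0,0,0,0,0]]]'
python3 - <<'E'
from plan2 import *
from station import vision
import cv2
f="pics/scene0.npz"
h,rh=pose(0);print(row(h+[.0005,0,0],rh))
a=vision.snapshot("scene")["pixels"][140:290,220:370]
b=vision.snapshot("top")["pixels"][135:245,230:350]
cv2.imwrite("pics/c5.png",cv2.hconcat([cv2.resize(a,(400,400),interpolation=cv2.INTER_CUBIC),cv2.resize(b,(400,400),interpolation=cv2.INTER_CUBIC)]))
E
```

```text
time: 11.0
ee_pos: [0.5478, 0.0747, 0.056]
ee_rot: [-0.0, 0.968, 0.0, 0.249]
force: [0.9, -0.6, 0.6]
gripper_width: 0.04
time: 11.25
ee_pos: [0.5475, 0.0734, 0.0552]
ee_rot: [0.001, 0.969, 0.0, 0.249]
force: [-0.4, -0.3, -0.1]
gripper_width: 0.04
[ 0.117  0.049  0.118 -0.     0.003 -0.002]
```

View pics/c5.png

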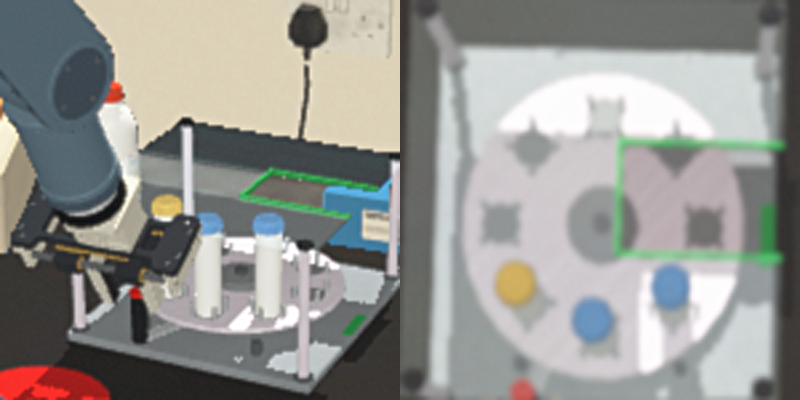

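Platter advanced one station: yellow (515,283) is now at 135° and the lever is home (522,388). Stroke 2, with yellow tracked by colour code from here.

```bash
cat > yel.py <<'E'
from plan2 import *
from station import vision,ctrl
import cv2
d=vision.snapshot("top");np.savez("pics/t.npz",**d)
g=cv2.cvtColor(d["pixels"],cv2.COLOR_BGR2HSV)
def find(lo,hi,box,z,n):
    m=cv2.inRange(g,lo,hi);k=np.zeros_like(m);k[box[0]:box[1],box[2]:box[3]]=m[box[0]:box[1],box[2]:box[3]]
    c,l,st,ce=cv2.connectedComponentsWithStats(k)
    for i in range(1,c):
        if st[i,4]>12:
            p=ray("pics/t.npz",ce[i],z);v=p-cc;print(n,st[i,4],p.round(4),"r",np.hypot(*v).round(4),"ang",(np.degrees(np.arctan2(v[1],v[0]))%360).round(1)+1.2)
find((18,90,90),(30,255,255),(140,245,235,350),.152,"yellow")
find((100,110,80),(120,255,255),(140,245,235,350),.152,"blue")
find((0,120,90),(8,255,255),(225,255,235,350),.075,"lever")
s=ctrl.sense();print(s["time"],s["ee_pos"].round(4),s["force"].round(1))
E
python3 yel.py
python3 -m pendant '[[[-0.14,0.07,-2.2,-0.03,0,-0.005,0],[-0.14,0.2,-4.0,-0.1,0,-0.014,0],[-0.14,0.45,-5.6,-0.25,0,-0.022,0],[-0.14,0.63,-7.3,-0.32,0,-0.03,0],[-0.14,0.57,-9.2,-0.28,0,-0.043,0],[-0.14,0.35,-11.0,-0.15,0,-0.055,0],[-0.14,0.15,-12.8,-0.03,0,-0.065,0],[-0.14,0.07,-13.9,0,0,-0.07,0]]]'
python3 -m pendant '[[[-0.14,0,-0.1,0,0,0,0],[-0.14,0,-0.1,0,0,0,0]]]'
python3 yel.py
```

```text
yellow 101 [0.6213 0.0721] r 0.0856 ang 136.79999999999998
blue 56 [ 0.6202 -0.0479] r 0.0865 ang 225.2
blue 60 [0.5959 0.0129] r 0.0866 ang 180.7
lever 31 [0.549  0.0727] r 0.1465 ang 156.79999999999998
11.4 [0.5474 0.0735 0.055 ] [-0.9  0.1 -0.8]
time: 12.4
ee_pos: [0.5435, -0.0621, 0.052]
ee_rot: [-0.0, 0.96, 0.004, 0.28]
force: [-7.3, 15.5, -0.7]
gripper_width: 0.0403
time: 12.65
ee_pos: [0.5427, -0.0627, 0.0516]
ee_rot: [-0.0, 0.96, 0.003, 0.279]
force: [-8.8, 4.9, -1.8]
gripper_width: 0.0399
yellow 100 [0.5956 0.0114] r 0.0869 ang 181.7
blue 102 [ 0.6802 -0.0733] r 0.0855 ang 269.7
blue 59 [ 0.6202 -0.0476] r 0.0863 ang 225.0
lever 26 [ 0.5467 -0.0449] r 0.1473 ang 204.0
12.7 [ 0.5427 -0.0627  0.0516] [-9.1  4.9 -1.5]
```

Stroke 2 reached the stop (lever at 204.0°). Return it, then stroke 3.

```bash
python3 -m pendant '[[[-0.14,0.2,2.6,-0.13,0,0.012,0],[-0.14,0.42,4.4,-0.28,0,0.024,0],[-0.14,0.53,6.8,-0.37,0,0.04,0],[-0.14,0.3,9.2,-0.23,0,0.052,0],[-0.14,0,11.0,-0.04,0,0.061,0],[-0.14,-0.07,12.9,0,0,0.07,0],[-0.14,-0.07,13.98,0,0,0.07,0],[-0.14,-0.07,13.98,0,0,0.07,0]]]'
python3 -m pendant '[[[-0.14,0,0,0,0,0,0],[-0.14,0,0,0,0,0,0]]]'
python3 yel.py
```

```text
time: 13.7
ee_pos: [0.5472, 0.0744, 0.055]
ee_rot: [-0.0, 0.969, 0.0, 0.248]
force: [-0.3, -0.5, -0.3]
gripper_width: 0.0398
time: 13.95
ee_pos: [0.5473, 0.0732, 0.055]
ee_rot: [0.001, 0.969, 0.0, 0.248]
force: [-0.2, -0.4, -0.3]
gripper_width: 0.0401
yellow 101 [0.5958 0.0118] r 0.0867 ang 181.5
blue 101 [ 0.6803 -0.0732] r 0.0855 ang 269.8
blue 58 [ 0.6202 -0.0477] r 0.0864 ang 225.1
lever 31 [0.549  0.0727] r 0.1465 ang 156.79999999999998
14.0 [0.5473 0.0732 0.055 ] [-0.3 -0.5  0.6]
```

```bash
python3 -m pendant '[[[-0.14,0.07,-2.2,-0.03,0,-0.005,0],[-0.14,0.2,-4.0,-0.1,0,-0.014,0],[-0.14,0.45,-5.6,-0.25,0,-0.022,0],[-0.14,0.63,-7.3,-0.32,0,-0.03,0],[-0.14,0.57,-9.2,-0.28,0,-0.043,0],[-0.14,0.35,-11.0,-0.15,0,-0.055,0],[-0.14,0.15,-12.8,-0.03,0,-0.065,0],[-0.14,0.07,-13.9,0,0,-0.07,0]]]'
python3 -m pendant '[[[-0.14,0,-0.1,0,0,0,0],[-0.14,0,-0.1,0,0,0,0]]]'
python3 yel.py
```

```text
time: 15.0
ee_pos: [0.5434, -0.0623, 0.0521]
ee_rot: [-0.0, 0.96, 0.004, 0.28]
force: [-8.1, 15.3, -0.5]
gripper_width: 0.0401
time: 15.25
ee_pos: [0.5426, -0.063, 0.0517]
ee_rot: [-0.0, 0.96, 0.003, 0.279]
force: [-9.4, 5.0, -1.9]
gripper_width: 0.0403
yellow 94 [ 0.6204 -0.0477] r 0.0862 ang 225.2
blue 25 [ 0.744  -0.0489] r 0.0867 ang 316.4
blue 102 [ 0.6799 -0.0732] r 0.0855 ang 269.5
lever 26 [ 0.5467 -0.0449] r 0.1473 ang 204.0
15.3 [ 0.5426 -0.063   0.0517] [-8.4  4.8 -0.7]
```

Yellow is at 225°, so one more stroke.

```bash
python3 -m pendant '[[[-0.14,0.2,2.6,-0.13,0,0.012,0],[-0.14,0.42,4.4,-0.28,0,0.024,0],[-0.14,0.53,6.8,-0.37,0,0.04,0],[-0.14,0.3,9.2,-0.23,0,0.052,0],[-0.14,0,11.0,-0.04,0,0.061,0],[-0.14,-0.07,12.9,0,0,0.07,0],[-0.14,-0.07,13.98,0,0,0.07,0],[-0.14,-0.07,13.98,0,0,0.07,0]]]'
python3 -m pendant '[[[-0.14,0,0,0,0,0,0],[-0.14,0,0,0,0,0,0]]]'
python3 yel.py
```

```text
time: 16.3
ee_pos: [0.5472, 0.074, 0.0551]
ee_rot: [-0.0, 0.969, 0.0, 0.248]
force: [1.1, 0.2, 0.0]
gripper_width: 0.0397
time: 16.55
ee_pos: [0.5473, 0.0729, 0.0551]
ee_rot: [0.001, 0.969, 0.0, 0.248]
force: [-0.7, 0.1, -0.1]
gripper_width: 0.04
yellow 94 [ 0.6204 -0.0477] r 0.0862 ang 225.2
blue 17 [ 0.7442 -0.0478] r 0.086 ang 317.0
blue 102 [ 0.6799 -0.0732] r 0.0855 ang 269.5
lever 31 [0.549  0.0727] r 0.1465 ang 156.79999999999998
16.6 [0.5473 0.073  0.0551] [-0.5  0.4 -0.3]
```

```bash
python3 -m pendant '[[[-0.14,0.07,-2.2,-0.03,0,-0.005,0],[-0.14,0.2,-4.0,-0.1,0,-0.014,0],[-0.14,0.45,-5.6,-0.25,0,-0.022,0],[-0.14,0.63,-7.3,-0.32,0,-0.03,0],[-0.14,0.57,-9.2,-0.28,0,-0.043,0],[-0.14,0.35,-11.0,-0.15,0,-0.055,0],[-0.14,0.15,-12.8,-0.03,0,-0.065,0],[-0.14,0.07,-13.9,0,0,-0.07,0]]]'
python3 -m pendant '[[[-0.14,0,-0.1,0,0,0,0],[-0.14,0,-0.1,0,0,0,0]]]'
python3 yel.py
```

```text
time: 17.6
ee_pos: [0.5433, -0.0624, 0.0521]
ee_rot: [-0.0, 0.96, 0.004, 0.28]
force: [-8.8, 14.7, -1.2]
gripper_width: 0.0404
time: 17.85
ee_pos: [0.5425, -0.0631, 0.0517]
ee_rot: [-0.0, 0.96, 0.003, 0.279]
force: [-9.3, 5.2, -1.1]
gripper_width: 0.0401
yellow 115 [ 0.6796 -0.073 ] r 0.0853 ang 269.3
blue 30 [0.7673 0.0098] r 0.0848 ang 359.59999999999997
blue 23 [ 0.7434 -0.0489] r 0.0862 ang 316.09999999999997
lever 27 [ 0.5464 -0.0448] r 0.1475 ang 203.89999999999998
17.9 [ 0.5426 -0.0631  0.0517] [-9.4  5.4 -1.5]
```

```bash
python3 -m pendant '[[[-0.14,0.2,2.6,-0.13,0,0.012,0],[-0.14,0.42,4.4,-0.28,0,0.024,0],[-0.14,0.53,6.8,-0.37,0,0.04,0],[-0.14,0.3,9.2,-0.23,0,0.052,0],[-0.14,0,11.0,-0.04,0,0.061,0],[-0.14,-0.07,12.9,0,0,0.07,0],[-0.14,-0.07,13.98,0,0,0.07,0],[-0.14,-0.07,13.98,0,0,0.07,0]]]'
python3 -m pendant '[[[-0.14,0,0,0,0,0,0],[-0.14,0,0,0,0,0,0]]]'
python3 yel.py
```

```text
time: 18.9
ee_pos: [0.5471, 0.0738, 0.0551]
ee_rot: [-0.0, 0.969, 0.0, 0.248]
force: [0.6, -0.6, -0.5]
gripper_width: 0.0399
time: 19.15
ee_pos: [0.5473, 0.0727, 0.0551]
ee_rot: [0.001, 0.969, 0.0, 0.248]
force: [-1.1, -0.4, -0.3]
gripper_width: 0.0398
yellow 116 [ 0.6802 -0.073 ] r 0.0853 ang 269.59999999999997
blue 15 [0.7703 0.0076] r 0.0879 ang 358.2
blue 17 [ 0.7445 -0.0491] r 0.0872 ang 316.5
lever 31 [0.549  0.0727] r 0.1465 ang 156.79999999999998
19.2 [0.5473 0.0728 0.0551] [-0.2 -0.8 -0.2]
```

Yellow is within about 1 mm of the opening and the lever is home. Planning the pick.

```bash
cat > pick.py <<'E'
from kin import *
D0=rotm(0.)
Y=np.array([.6803,-.0730]);PAN=np.array([.441,-.327])
E
python3 - <<'E'
from pick import *
from station import ctrl
s=ctrl.sense();q=s["q"];p0=s["ee_pos"];r0=R.from_quat(s["ee_rot"])
back=p0-.14*r0.apply([0,0,1]);print("back",back)
a=np.array([.50,.03,.30]);b=np.r_[Y,.30];e_=np.r_[Y,.103]
print("a",row(a,D0,back,r0),"b",row(b,D0,a,D0),"down",row(e_,D0,b,D0))
for p,r in((back,r0),(a,D0),(b,D0),(e_,D0),(np.r_[PAN,.28],D0),(np.r_[PAN,.07],D0)):
    q,e=ik(p,r,q);print(q.round(2),round(e,4))
E
```

```text
back [0.47988434 0.07277219 0.17783777]
a [-7.652e+00 -4.262e+00 -9.739e+00  0.000e+00  5.020e-01 -2.000e-03] b [-18.03 -10.3    0.     0.     0.     0.  ] down [ 0.   0.  19.7  0.   0.   0. ]
[-0.13 -0.13  2.16  0.11  0.62 -1.77] 0.0
[-0.16  0.12  1.48  0.    1.54 -1.73] 0.0
[-0.27  0.48  1.    0.    1.67 -1.84] 0.0
[-0.27  0.57  1.32 -0.    1.25 -1.84] 0.0
[-0.84  0.22  1.41  0.    1.51 -2.41] 0.0
[-0.84  0.39  1.72 -0.    1.04 -2.41] 0.0
```

```bash
python3 -m pendant '[[[-0.14,0,0,-3,0,0,0],[-0.14,0,0,-7,0,0,0],[-0.14,0,0,-12,0,0,0],[-0.14,0,0,-14,0,0,0],[-0.14,0,0,-14,0,0,0]]]'
python3 - <<'E'
from pick import *
print(row((.50,.03,.30),D0),row((*Y,.30),D0))
E
```

```text
time: 19.82
ee_pos: [0.4805, 0.073, 0.1797]
ee_rot: [0.001, 0.968, 0.0, 0.25]
force: [0.7, -0.5, -0.7]
gripper_width: 0.04
[-7.542e+00 -4.290e+00 -9.571e+00  0.000e+00  5.060e-01 -2.000e-03] [-2.3325e+01 -1.4564e+01 -8.2300e-01  0.0000e+00  5.0600e-01 -2.0000e-03]
```

```bash
python3 -m pendant '[[[0.25,-7.5,-4.3,-9.6,0,0.506,-0.002],[0.25,-7.5,-4.3,-9.6,0,0.506,-0.002],[0.25,-7.5,-4.3,-9.6,0,0.506,-0.002],[0.25,-14,-8.5,-6,0,0.506,-0.002],[0.25,-19,-12,-3,0,0.506,-0.002],[0.25,-23.3,-14.6,-0.8,0,0.506,-0.002],[0.25,-23.3,-14.6,-0.8,0,0.506,-0.002],[0.25,-23.3,-14.6,-0.8,0,0.506,-0.002]]]'; python3 -m pendant '[[[0.25,0,0,0,0,0,0],[0.25,0,0,0,0,0,0]]]'
python3 - <<'E'
from pick import *
print(row((*Y,.30),D0),row((*Y,.103),D0))
E
```

```text
time: 20.82
ee_pos: [0.6811, -0.0744, 0.2925]
ee_rot: [0.0, 1.0, 0.001, -0.004]
force: [-0.4, -0.1, 0.5]
gripper_width: 0.0582
time: 21.08
ee_pos: [0.6794, -0.0721, 0.2973]
ee_rot: [-0.001, 1.0, 0.0, -0.002]
force: [0.1, 0.5, 0.0]
gripper_width: 0.0582
[-0.084 -0.088 -0.273  0.001 -0.004  0.002] [-1.5400e-01 -9.9000e-02  1.9427e+01  1.0000e-03 -4.0000e-03  2.0000e-03]
```

```bash
python3 -m pendant '[[[0.25,-0.1,-0.1,5,0.001,-0.004,0.002],[0.25,-0.15,-0.1,9,0.001,-0.004,0.002],[0.25,-0.15,-0.1,12,0.001,-0.004,0.002],[0.25,-0.15,-0.1,14.5,0.001,-0.004,0.002],[0.25,-0.15,-0.1,16.5,0.001,-0.004,0.002],[0.25,-0.15,-0.1,18.3,0.001,-0.004,0.002],[0.25,-0.15,-0.1,19.4,0.001,-0.004,0.002],[0.25,-0.15,-0.1,19.4,0.001,-0.004,0.002]]]' 12
python3 - <<'E'
from station import vision
from pick import *
import cv2
print(row((*Y,.103),D0))
a=vision.snapshot("scene")["pixels"][120:300,230:410];b=vision.snapshot("wrist")["pixels"]
cv2.imwrite("pics/g.png",cv2.hconcat([cv2.resize(a,(400,400),interpolation=cv2.INTER_CUBIC),cv2.resize(b,(400,400))]))
E
```

```text
time: 22.08
ee_pos: [0.6804, -0.0736, 0.1023]
ee_rot: [0.0, 1.0, -0.0, -0.0]
force: [0.1, -0.2, 0.1]
gripper_width: 0.058
[ 0.006  0.061 -0.066 -0.    -0.001 -0.001]
```

View pics/g.png

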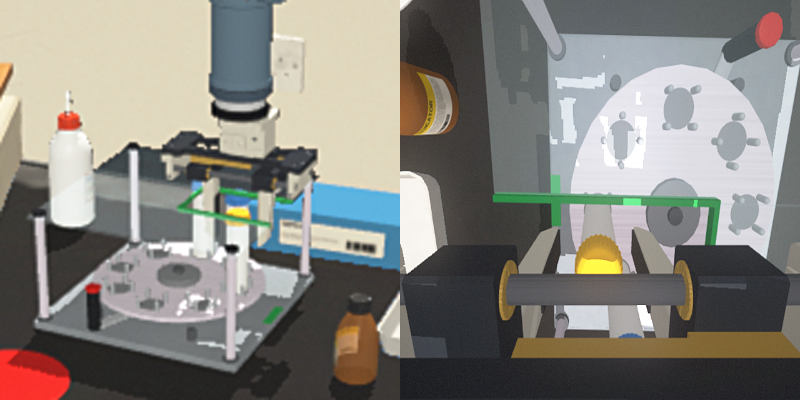

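Left: the fingers straddle the yellow tube (238,215) inside the green edging, and the lever (93,300) is home. Right: the yellow cap (598,258) is centred between the fingers (540 to 660). Closing.

```bash
python3 -m pendant '[[[-0.1,0,0,0,0,0,0],[-0.3,0,0,0,0,0,0],[-1,0,0,0,0,0,0],[-1,0,0,0,0,0,0],[-1,0,0,0,0,0,0],[-1,0,0,0,0,0,0]]]' 12
```

```text
time: 22.92
ee_pos: [0.681, -0.0739, 0.1031]
ee_rot: [0.001, 1.0, -0.0, 0.0]
force: [0.0, 0.7, 1.4]
gripper_width: 0.029
```

```bash
python3 -m pendant '[[[-1,0,0,-0.5,0,0,0],[-1,0,0,-1.5,0,0,0],[-1,0,0,-2,0,0,0],[-1,0,0,-2,0,0,0]]]' 15; python3 yel.py
```

```text
time: 23.42
ee_pos: [0.6813, -0.074, 0.1238]
ee_rot: [0.001, 1.0, -0.001, 0.001]
force: [0.6, 0.5, -0.5]
gripper_width: 0.0286
23.475 [ 0.681  -0.0739  0.1232] [ 0.4 -0.1  0.1]
```

```bash
python3 -m pendant '[[[-1,0,0,-2,0,0,0],[-1,0,0,-5,0,0,0],[-1,0,0,-8,0,0,0],[-1,0,0,-11,0,0,0],[-1,0,0,-14,0,0,0],[-1,0,0,-16,0,0,0],[-1,0,0,-16.5,0,0,0],[-1,0,0,-16.5,0,0,0]]]' 15; python3 yel.py
python3 - <<'E'
from pick import *
print(row((*PAN,.29),D0))
E
```

```text
time: 24.48
ee_pos: [0.6806, -0.0737, 0.2872]
ee_rot: [0.001, 1.0, -0.0, -0.0]
force: [-0.3, -0.1, -0.9]
gripper_width: 0.0285
24.525 [ 0.6804 -0.0737  0.2866] [-0.4 -0.6 -1.8]
[ 2.3918e+01 -2.5358e+01 -3.0000e-01 -0.0000e+00 -2.0000e-03 -1.0000e-03]
```

```bash
python3 -m pendant '[[[-1,1,-1.1,0,0,0,0],[-1,3.5,-3.7,0,0,0,0],[-1,6.5,-6.9,0,0,0,0],[-1,9.5,-10.1,0,0,0,0],[-1,12.5,-13.3,0,0,0,0],[-1,15.5,-16.5,0,0,0,0],[-1,18.5,-19.6,0,0,0,0],[-1,21,-22.3,0,0,0,0]]]'; python3 -m pendant '[[[-1,1.8,-1.9,0,0,0,0],[-1,2.6,-2.8,0,0,0,0],[-1,2.9,-3.1,0,0,0,0],[-1,2.9,-3.1,0,0,0,0]]]'
python3 - <<'E'
from pick import *
from station import vision
import cv2
print(row((*PAN,.07),D0))
d=vision.snapshot("top");cv2.imwrite("pics/p.png",d["pixels"])
d=vision.snapshot("scene");cv2.imwrite("pics/ps.png",d["pixels"])
E
```

```text
time: 25.52
ee_pos: [0.4682, -0.2977, 0.2873]
ee_rot: [0.001, 1.0, -0.0, -0.001]
force: [-1.1, 0.8, -1.4]
gripper_width: 0.0288
time: 26.02
ee_pos: [0.4417, -0.3272, 0.2879]
ee_rot: [0.0, 1.0, -0.0, 0.0]
force: [-0.0, 0.7, -1.1]
gripper_width: 0.0286
[ 8.0000e-02  2.1000e-02  2.1787e+01 -0.0000e+00  0.0000e+00 -1.0000e-03]
```

```bash
python3 -m pendant '[[[-1,0,0,3,0,0,0],[-1,0,0,6.5,0,0,0],[-1,0,0,10,0,0,0],[-1,0,0,13.5,0,0,0],[-1,0,0,16.5,0,0,0],[-1,0,0,19,0,0,0],[-1,0,0,20.5,0,0,0],[-1,0,0,21.2,0,0,0]]]'; python3 -m pendant '[[[-1,0,0,0.1,0,0,0],[-1,0,0,0.2,0,0,0],[-1,0,0,0.3,0,0,0],[-1,0,0,0.4,0,0,0]]]';python3 -m pendant '[[[-1,0,0,0.1,0,0,0],[-1,0,0,0.2,0,0,0],[-1,0,0,0.2,0,0,0]]]'
```

```text
time: 27.12
ee_pos: [0.4418, -0.3272, 0.0754]
ee_rot: [0.0, 1.0, -0.0, -0.0]
force: [-0.3, 0.5, -0.6]
gripper_width: 0.0288
time: 27.62
ee_pos: [0.4418, -0.3279, 0.0724]
ee_rot: [0.001, 1.0, -0.001, 0.0]
force: [0.7, 0.8, -1.0]
gripper_width: 0.0289
time: 28.0
ee_pos: [0.4415, -0.3276, 0.0699]
ee_rot: [0.001, 1.0, -0.0, -0.0]
force: [0.1, 0.5, -0.7]
gripper_width: 0.0286
```

```bash
for i in 1 2; do python3 -m pendant '[[[-1,0,0,0.05,0,0,0],[-1,0,0,0.1,0,0,0],[-1,0,0,0.1,0,0,0]]]'; done
```

```text
time: 28.38
ee_pos: [0.4417, -0.3277, 0.0693]
ee_rot: [0.001, 1.0, -0.0, 0.0]
force: [0.2, 0.5, 2.5]
gripper_width: 0.0287
time: 28.75
ee_pos: [0.4421, -0.3278, 0.0693]
ee_rot: [0.0, 1.0, -0.001, 0.001]
force: [-1.4, 2.3, 9.8]
gripper_width: 0.0289
```

Contact at TCP z = 69.3 mm, as predicted. Easing off, then opening.

```bash
python3 -m pendant '[[[-1,0,0,-0.08,0,0,0],[-1,0,0,-0.1,0,0,0],[-0.35,0,0,-0.1,0,0,0],[-0.2,0,0,-0.1,0,0,0],[0.1,0,0,-0.1,0,0,0],[0.25,0,0,-0.1,0,0,0],[0.25,0,0,-0.1,0,0,0]]]'; python3 -m pendant '[[[0.25,0,0,-1,0,0,0],[0.25,0,0,-4,0,0,0],[0.25,0,0,-8,0,0,0],[0.25,0,0,-13,0,0,0],[0.25,0,0,-18,0,0,0],[0.25,0,0,-22,0,0,0],[0.25,0,0,-22,0,0,0]]]'
python3 - <<'E'
from station import vision
import cv2
a=vision.snapshot("scene")["pixels"][120:380,230:490];b=vision.snapshot("wrist")["pixels"]
cv2.imwrite("pics/f.png",cv2.hconcat([cv2.resize(a,(400,400),interpolation=cv2.INTER_CUBIC),cv2.resize(b,(400,400))]))
E
```

```text
time: 29.62
ee_pos: [0.4416, -0.3276, 0.0689]
ee_rot: [0.001, 1.0, -0.0, 0.0]
force: [0.2, -0.9, 0.7]
gripper_width: 0.0572
time: 30.5
ee_pos: [0.4428, -0.3288, 0.2937]
ee_rot: [0.0, 1.0, -0.004, 0.003]
force: [-0.4, 0.0, -0.0]
gripper_width: 0.058
```

View pics/f.png

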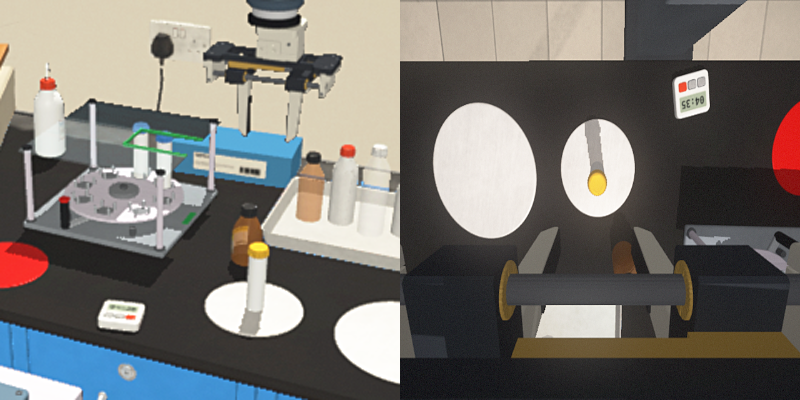

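```bash
python3 yel.py
```

```text
blue 16 [0.7693 0.0069] r 0.0869 ang 357.7
blue 13 [ 0.7438 -0.0443] r 0.0834 ang 318.5
lever 31 [0.549  0.0727] r 0.1465 ang 156.79999999999998
30.65 [ 0.4411 -0.3271  0.2883] [0.7 0.4 0. ]
```

The yellow tube stands upright mid-pan (left 258,280; right 597,183). Both blue tubes stand on the platter (140,150 and 163,160), the lever is home, and the gripper is clear. Handing in.

```bash
python3 -m pendant '[[[0.25,0,0,0,0,0,0],[0.25,0,0,0,0,0,0]]]'; python3 -c "
from station import ctrl
print(ctrl.job_done())"
```

```text
time: 30.9
ee_pos: [0.4412, -0.3272, 0.2878]
ee_rot: [0.001, 1.0, 0.001, -0.001]
force: [0.0, 0.1, 0.1]
gripper_width: 0.0583
the job is handed in; nothing more can be done
None
```

I gave the lever four full strokes, letting it come back home after each. I then lifted the yellow-capped tube out through the green-edged opening and set it down on the small steel pan. I handed the job in at 30.9 s; no verdict was reported.

**Before the lift:** the camera put the yellow tube within about 1 mm of the opening's middle, with the lever home.

**Last checks:**
- The yellow tube stands upright near the middle of the pan. The tool let go at (0.442, -0.328), and I had measured the pan's centre at (0.441, -0.327).
- The lever is home.
- Both blue-capped tubes stand at their stations, by the picture and by the colour check. They were partly hidden from the top camera by then, so those positions are only good to a few millimetres.
- The bottles seen in that last picture look where they were. I did not measure any bystander, and the flask was outside the frame.
- The gripper is clear of everything, with no force on it.

**What went wrong on the way:**
- My first approach to the lever ran the wrist into its joint limits, so I backed out.
- My first push missed the grip. The platter did not move, and I redid the push with the fingertips further forward.
- During the strokes the grip also pushed back sideways with up to about 9 N, because the fingers caught it near their edge. The lever still reached its end stop every time.

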